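Make the rolling mill ready and load its feed rest

ROBOT

A 6-joint arm with a two-finger parallel gripper is mounted at the origin on the work surface. World frame = base frame: x ahead of the robot, y to its left, z up, the work surface at z = 0. Lengths are in mm, angles in rad, forces in N, time in s.
With the tool pointing down it reaches from about 425 to 950 mm from the base axis. Payload 3.5 kg.
Tool frame: the origin (TCP) lies at the very end of the fingers, on their centre line; the grasp point (between the pads) lies 19 mm behind it; z points along the fingers, x is the direction in which the jaws open and shut, and the axes are right-handed (so a half turn about z gives the same grasp; the last joint's range is limited). The gripper opens to 85 mm and grips with 20 to 120 N. Pads are 22 mm wide; open, the fingers measure 114 mm over their backs; the gripper's body (76 mm by 85 mm) begins 54 mm behind the grasp point. The pads swing forward as they close: fully open they stand 13 mm farther back than shut.
Start: joints at [-1.266, 0.286, 1.577, -0, 1.279, -0.15], TCP at [296.536, -606.36, 231.325] pointing down, gripper open.
Joint ranges: [-2.77, 2.77], [-0.9, 2.22], [0.21, 2.48], [-1.53, 4.67], [0.24, 2.81], [-2.84, 2.84]. Speed limits (rad/s): [2.79, 2.79, 3.14, 3.14, 3.14, 3.14].

INTERFACE

Orientations are given as a unit quaternion [w, x, y, z].
In Python, from cell import monitor, viewer, job, models gives the robot as it stands.
- The arm moves only by the tool carry_out, never from a script. Its argument "steps" is one flat list of numbers, 7 for each row, row after row: the shift along the tool's x, y, z in m, then the turn, a rotation vector about the tool's x, y, z in rad, then the opening, from 0 (shut) to 1 (fully open). In form: [x, y, z, wx, wy, wz, hand, x, y, z, wx, wy, wz, hand, ...]. A call has 1 to 12 rows; each row is the pose to reach, as a shift and turn from the pose commanded when the call began, along the tool's axes at that moment; what a row does not reach only later rows make up. A row lasts 1/12 s, in which the tool goes at most 41.7 mm and 7.16 degrees, less where a joint would pass 70% of its speed; a pose out of reach is approached as far as the arm can. A call with a gripper value outside its range is refused whole. The fingers move at their own pace and stop on an object; the grip force is fixed at half the most. Time passes only in rows, so rows that repeat a pose let the fingers close. It gives the time, the measured TCP pose, the force and the opening at its end, in the units of the state.
- monitor.sense(): the state, without advancing time (a new reading comes with each control period).
- viewer.read_camera(name): name is "scene" or "side" or "wrist"; returns a dict with "pixels" (400x640x3 uint8, red, green, blue), "K" (3x3 intrinsics, pixels), "R" (3x3) and "t" (3): a world point X has camera coordinates R X + t. Camera axes: x right, y down, z forward; pixel columns grow to the right and rows downward; lengths in mm; the calibration is good to about 2 mm. The wrist camera is an equidistant fisheye: a pixel r from the principal point sees the ray r / f radians off the axis. A picture is of the moment at which its call begins. There is no depth.
- job.job_done(): hands the job in, once; it reports no verdict.
Trained networks look in a picture, given as the dict that the camera call returned (one of the last four; its "shot" number tells which), for a name from the list of things; names that differ only in an ending like _2 or _b are one class to them, and where a whole thing is asked for, a point or a joint stands for the part that bears it (a point fixed in the world has none). Each returns a list of dicts, best first, with "conf" (0 to 1); they miss things now and then, are a little off and sometimes report something else, mostly with a low value. They report only what shows in the picture. A call takes as long as a camera call.
- models.boxes_of(thing, picture): "position" ([column, row] in pixels, amid what is visible of it).
- models.trace(thing, picture): "region" (400x640 bool, what is visible of it) and "position" ([column, row] in pixels, amid what is visible of it).
- models.pinpoint(thing, picture): "position" ([column, row] in pixels: a listed point, or the origin of a listed thing).
The state is a dict: "clock": time; "joints": joint angles; "qvel": joint speeds; "tau": joint torques, N m; "position": TCP position; "tool_rot": TCP orientation; "force": force on the tool from outside, world axes, zero at the start; "ft_torque": the same for the moment, N m; "finger_gap": opening from 0.0 (shut) to 1.0 (fully open).
Only numpy, scipy, OpenCV 4.12 (cv2) and the standard library are available. Lean on these libraries where they do the work, as an engineer would, in place of code of your own. Each camera call takes 0.05 s, during which the arm holds its last target.

TASK

Get the small rolling mill on the jeweller's bench ready for work: put the loose handwheel on the square shaft on top of the mill, pressed fully home, then turn it clockwise (seen from above) as far as the stop and leave it on. Lay every brass bar lengthwise in a lane of the sloped wooden feed rest, one bar to a lane, flat on the lane's floor. Leave the other things on the bench where they are.

Things in the scene. Friction and masses are not known exactly. Their poses are not given: they have to be found in the camera images.
- wheel: Loose steel handwheel, about 0.3 kg, 114 mm across the rim, lying flat. Square hub 36 x 36 mm, 40 mm high, with a square bore 16 x 16 mm right through, chamfered 2 mm, sides parallel to the hub's. Four spokes and a rim 10 mm thick at mid height. Origin: its centre, 20 mm above the hub's underside; x, y square to the hub's sides. Fits either way up, in any quarter turn.
- mill: Rolling mill, fixed: blue steel frame with two rolls on a dark base plate 130 x 180 mm (x, y) and 20 mm high; frame 100 x 150 mm, its flat top 165 mm above the bench. Origin: centre of the underside, z up. The square shaft stands upright on the middle of the top.
- screw_seat (a point): Centre of the upper face of the round steel collar (48 mm across, 173 mm above the bench) on the mill; the hub's underside rests on it when fully home. The 14 x 14 mm square shaft rises 26 mm from it, its last 6 mm tapered to 9 mm. z up; x, y parallel to the shaft's sides and turning with it; x points along the small brass pointer 47 mm long, below that face.
- screw (a joint): Turning angle of the shaft in rad, growing clockwise seen from above, between stops at 0 and 1.40. It starts between 0 and 0.4; 1.40 is the stop to reach. Light friction (0.08 N m); it stays where it is left. The wheel has up to 0.15 rad of play on the shaft either way.
- tray: Sloped top of the fixed wooden feed rest, 15 deg down towards the robot. Origin: floor centre of the middle lane, 52 mm above the bench; x up the slope along the lanes, y across, z square to the board. Five lanes 26 mm wide, 100 long, at y = -84, -42, 0, 42, 84 mm, between ribs 16 wide, 6 high; an 8 mm high lip at the lower end, upper end open. Bars stay or slide down to the lip.
- jar: Bystander: amber glass jar with white lid, 48 mm across, 60 mm high; origin at the centre of its underside. To be left alone.
- bowl: Bystander: white ceramic bowl, 80 mm across, 35 mm high; origin at the centre of its underside. To be left alone.
- bangle: Bystander: small copper ring lying flat, 32 mm across, 8 mm high; origin at the centre of its underside. To be left alone.
- charcoal: Bystander: black soldering block 60 x 40 x 25 mm; origin at the centre of its underside. To be left alone.
- bar1: Brass bar 80 x 18 x 18 mm, 0.15 to 0.27 kg, lying on the bench; origin at its centre, x along its length. Three to five bars are present, the others absent.
- bar2: Brass bar 80 x 18 x 18 mm, 0.15 to 0.27 kg, lying on the bench; origin at its centre, x along its length. Three to five bars are present, the others absent.
- bar3: Brass bar 80 x 18 x 18 mm, 0.15 to 0.27 kg, lying on the bench; origin at its centre, x along its length. Three to five bars are present, the others absent.
- bar4: Brass bar 80 x 18 x 18 mm, 0.15 to 0.27 kg, lying on the bench; origin at its centre, x along its length. Three to five bars are present, the others absent.
- bar5: Brass bar 80 x 18 x 18 mm, 0.15 to 0.27 kg, lying on the bench; origin at its centre, x along its length. Three to five bars are present, the others absent.

How it is judged (in metres and radians):
On the way, in this order (a step that is already met when the one before it is completed fails the run):
1. the handwheel is fully home on the shaft, before the shaft has been turned to the stop (horizontal distance between wheel and screw_seat below 0.004 m and z of wheel in the frame of screw_seat below 0.023 m and angle between the z axis of wheel and the z axis of screw_seat, either way round below 0.08 rad), for 0.2 s.
2. with the wheel home, the shaft is turned clockwise to the stop (all of step 1 and value of joint screw above 1.25 rad), for 0.2 s.
At the end, for the whole second after the job is handed in: Handwheel on the shaft: within 4 mm of its axis, within 3 mm of the collar, upright within 0.08 rad; shaft within 0.15 rad of the clockwise stop. Each bar present at rest in a lane: centre 6 to 11.5 mm above its floor, 16 mm below to 25 mm above mid-slope, parallel to it within 0.2 rad (all of step 2 and z of bar1 in the frame of tray between 0.006 and 0.0115 m and x of bar1 in the frame of tray between -0.016 and 0.025 m and y of bar1 in the frame of tray between -0.1 and 0.1 m and angle between the x axis of each of bar1, bar2, bar3, bar4, bar5 and the x axis of tray, either way round below 0.2 rad and linear speed of each of bar1, bar2, bar3, bar4, bar5 below 0.02 m/s and z of bar2 in the frame of tray between 0.006 and 0.0115 m and x of bar2 in the frame of tray between -0.016 and 0.025 m and y of bar2 in the frame of tray between -0.1 and 0.1 m and z of bar3 in the frame of tray between 0.006 and 0.0115 m and x of bar3 in the frame of tray between -0.016 and 0.025 m and y of bar3 in the frame of tray between -0.1 and 0.1 m and z of bar4 in the frame of tray between 0.006 and 0.0115 m and x of bar4 in the frame of tray between -0.016 and 0.025 m and y of bar4 in the frame of tray between -0.1 and 0.1 m and z of bar5 in the frame of tray between 0.006 and 0.0115 m and x of bar5 in the frame of tray between -0.016 and 0.025 m and y of bar5 in the frame of tray between -0.1 and 0.1 m); the robot touches nothing.
It fails at once if a bystander (jar, bowl, copper ring or soldering block) is shifted by more than 60 mm or knocked over (distance of any of jar, bowl, bangle, charcoal from where it was at the start of the episode above 0.06 m or angle between any of jar, bowl, bangle, charcoal's own z axis and vertical above 0.7 rad).
Of bar1, bar2, bar3, bar4, bar5 only 3 to 5 are there at a start; the rules pass over those that are not, and their reading is None.
At some moment in a run one of bar1, bar2, bar3, bar4, bar5 may be knocked a few centimetres aside while the robot is not near it.
Once in a run the grip may slacken for a moment while it holds something.
It also fails if it takes over 210 s, if anything falls off the work surface, if the arm or the gripper's body presses on something with over 40 N, if the wrist force passes 120 N, or if a joint passes its speed limit or range.

## Working session

There is one attempt and no reset: what is moved stays moved. The work goes in short steps, Python scripts to look and compute and a tool call to move; the robot and the scene stay as the last step left them, time stands still between calls to the robot, and variables do not carry over. Pictures are saved under pics/ and viewed, and the job is handed in when it is done.

Besides the shell and the picture viewer there is one more tool, called after "Emit:" by a JSON object that holds its "op" and its "data". carry_out: Moves the arm, as the interface text tells. Its arguments: {"type":"object","properties":{"steps":{"type":"array"}},"required":["steps"]}

```bash
ls; mkdir -p pics
python3 - <<'E'
from cell import monitor, viewer, job, models
import cv2
print(monitor.sense())
for n in ["scene","side","wrist"]:
    p=viewer.read_camera(n)
    cv2.imwrite(f"pics/a_{n}.png",p["pixels"][:,:,::-1])
    print(n,p["K"].tolist(),p["R"].tolist(),p["t"].tolist(),p["shot"])
E
```

```text
pics
{'clock': 0.0, 'joints': array([-1.26598706e+00,  2.87194429e-01,  1.57819327e+00,  1.47077145e-05,
        1.27861149e+00, -1.50019173e-01]), 'qvel': array([ 0.00081494,  0.00033106, -0.00117417, -0.00126049,  0.00159315,
        0.0004725 ]), 'tau': array([ 4.57493115e-04, -4.05979979e+01, -2.92623854e+01, -1.20997111e-04,
        5.88796218e-03,  2.77924414e-06]), 'position': array([ 296.34888182, -605.72518066,  229.91920404]), 'tool_rot': array([-7.87853131e-04,  8.48322550e-01, -5.29478426e-01, -9.09497137e-04]), 'force': array([-0.43555971,  0.32776406,  0.99569199]), 'ft_torque': array([ 0.04055773,  0.01285155, -0.02147749]), 'finger_gap': 1.000439072776775}
scene [[463.63235112334075, 0.0, 323.17941833811244], [0.0, 463.63235112334075, 195.5710938755409], [0.0, 0.0, 1.0]] [[-0.517458672874185, 0.8555339972529673, -0.01726561356125513], [0.5979682787095897, 0.34709317990478683, -0.7224681737770001], [-0.6121033078855054, -0.3841717116185712, -0.6911885679521037]] [289.59526402385194, -251.03971606768883, 1630.5414724698935] 1
side [[501.76163794668, 0.0, 308.7178786069498], [0.0, 501.76163794668, 194.28840953259854], [0.0, 0.0, 1.0]] [[-0.6853886819073164, -0.7279984952721762, 0.016141424806971966], [-0.4314798584251855, 0.38816948929277273, -0.8143399654662482], [0.5865726608756447, -0.5651040952458543, -0.5801636622967961]] [434.5472559448543, 340.680469600049, 880.4385251562328] 2
wrist [[309.70691628693146, 0.0, 316.8592623777814], [0.0, 309.70691628693146, 200.90510967467796], [0.0, 0.0, 1.0]] [[0.43900213385985876, -0.8984810168134509, -0.002998148155131455], [-0.8581189700154584, -0.4202653407759307, 0.294972671008861], [-0.2662873631363337, -0.12692086419639675, -0.9555009861143736]] [-672.6962167150011, -38.659168186430044, 381.0033778308522] 3
```

View pics/a_scene.png

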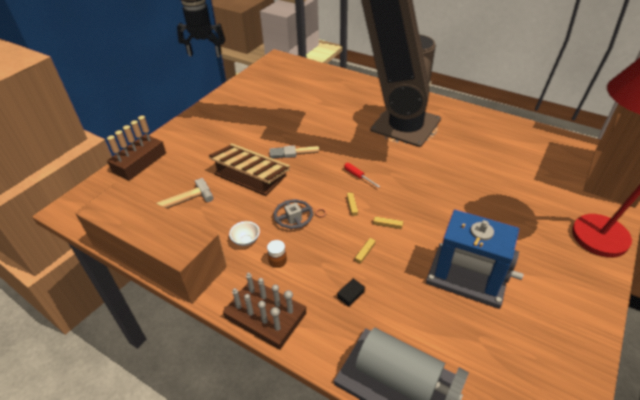

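View pics/a_side.png

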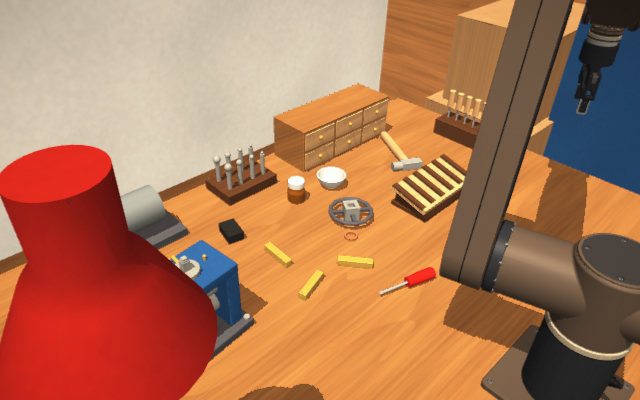

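View pics/a_wrist.png

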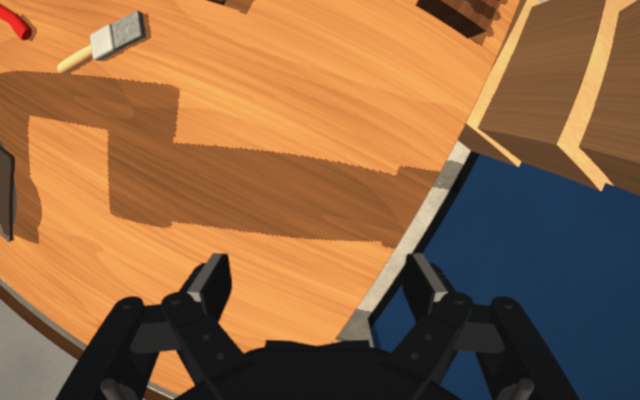

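The scene camera shows 3 bars at (352,204), (388,222) and (365,250), the wheel at (294,214), the tray at (248,168) and the mill at (478,250). The side view agrees. Next I'll measure them with the networks.

```bash
cat > h.py <<'E'
from cell import monitor, viewer, job, models
import numpy as np, cv2
from scipy.spatial.transform import Rotation as Ro
np.set_printoptions(precision=2,suppress=True)
def ray(p,uv):
    K,R,t=[np.array(p[k]) for k in("K","R","t")]
    uv=np.array(uv,float)
    if p.get("name")=="wrist":
        d=(uv-K[:2,2])/K[0,0]; r=np.linalg.norm(d)
        v=np.array([*(d/max(r,1e-9)*np.sin(r)),np.cos(r)])
    else: v=np.linalg.inv(K)@np.array([*uv,1])
    v=R.T@v; return -R.T@t, v/np.linalg.norm(v)
def onz(p,uv,z):
    c,v=ray(p,uv); return c+v*(z-c[2])/v[2]
def tri(a,b):
    c1,v1=ray(*a);c2,v2=ray(*b)
    s=np.linalg.lstsq(np.stack([v1,-v2],1),c2-c1,rcond=None)[0]
    x,y=c1+s[0]*v1,c2+s[1]*v2
    return (x+y)/2,np.linalg.norm(x-y)
def proj(p,X):
    K,R,t=[np.array(p[k]) for k in("K","R","t")]
    X=np.atleast_2d(X)@R.T+t
    if p.get("name")=="wrist":
        r=np.linalg.norm(X[:,:2],axis=1);th=np.arctan2(r,X[:,2])
        return X[:,:2]/r[:,None]*th[:,None]*K[0,0]+K[:2,2]
    return X[:,:2]/X[:,2:]*K[0,0]+K[:2,2]
def cam(n,save=None):
    p=viewer.read_camera(n);p["name"]=n
    if save: cv2.imwrite(f"pics/{save}.png",p["pixels"][:,:,::-1])
    return p
def tool():
    s=monitor.sense();q=s["tool_rot"];return s["position"],Ro.from_quat([q[1],q[2],q[3],q[0]]),s
E
python3 - <<'E'
from h import *
ps={n:cam(n) for n in("scene","side")}
for th in ["wheel","mill","screw_seat","tray","jar","bowl","bangle","charcoal","bar1"]:
    out={}
    for n,p in ps.items():
        r=models.pinpoint(th,p); out[n]=r
        print(th,n,[(np.round(x["position"],1).tolist(),round(x["conf"],2)) for x in r[:6]])
    if th!="bar1" and out["scene"] and out["side"]:
        print("   tri",*tri((ps["scene"],out["scene"][0]["position"]),(ps["side"],out["side"][0]["position"])))
for n,p in ps.items():
    for x in models.trace("bar1",p):
        m=x["region"]; 
        r=cv2.minAreaRect(np.argwhere(m)[:,::-1].astype(np.float32)); c=cv2.boxPoints(r)
        pr=models.pinpoint
        ys=np.argwhere(m)[:,::-1]; w=np.array([onz(p,u,9)[:2] for u in ys]); mu=w.mean(0); e,V=np.linalg.eigh(np.cov((w-mu).T)); d=V[:,1]
        print(n,x["conf"],x["position"],"world",mu,"ang",np.arctan2(d[1],d[0]),"len",np.ptp(w@d),np.ptp(w@V[:,0]))
E
```

```text
wheel scene [([292.1, 212.9], 0.61), ([323.9, 211.2], 0.33)]
wheel side [([348.9, 210.2], 0.79)]
   tri [579.65 -88.01  21.48] 2.717265865927569
mill scene [([470.4, 280.2], 0.7)]
mill side []
screw_seat scene [([482.9, 231.5], 0.67)]
screw_seat side [([185.7, 266.9], 0.83)]
   tri [528.19 398.34 172.71] 5.865578664603218
tray scene [([248.2, 160.9], 0.61)]
tray side [([431.2, 183.2], 0.98), ([295.9, 199.3], 0.29)]
   tri [ 489.75 -305.88   52.33] 7.829250102913159
jar scene [([279.6, 259.3], 0.58)]
jar side [([295.4, 200.7], 0.63), ([430.1, 182.7], 0.25)]
   tri [719.73 -34.11   1.34] 3.1929970604486377
bowl scene [([247.9, 239.5], 0.83), ([385.9, 219.4], 0.39)]
bowl side [([331.2, 184.5], 0.77), ([348.7, 236.1], 0.42), ([310.0, 281.1], 0.35)]
   tri [ 706.46 -150.66    3.15] 4.755417225147804
bangle scene [([465.9, 277.1], 0.61), ([324.6, 213.5], 0.47)]
bangle side [([357.8, 262.7], 0.69), ([347.5, 236.6], 0.52)]
   tri [442.9  258.3   50.51] 338.3696669386277
charcoal scene [([350.8, 296.7], 0.77)]
charcoal side [([232.2, 232.3], 0.72)]
   tri [723.8  173.47   1.89] 9.497047267974
[... 247 characters left out ...]
8.46599517641452 32.305503610863866
scene 0.7 [367.3, 250.4] world [587.28 144.42] ang -3.135812815954242 len 87.13562768475049 22.526493529720085
scene 0.5 [351.4, 203.5] world [452.63  33.55] ang -2.4664040000049843 len 92.42665316049653 23.943861500160637
scene 0.29 [243.3, 235.7] world [ 697.42 -167.12] ang -2.426623508961178 len 89.85000536407352 79.01970561820121
side 0.8 [311.4, 281.3] world [466.96 151.88] ang 1.9041680527729044 len 91.18339271015978 24.441206851560025
side 0.6 [278.6, 255.0] world [587.07 143.21] ang 3.066518705110833 len 87.5325518163794 27.741798912334957
side 0.55 [355.6, 265.9] world [451.89  31.74] ang -2.5007167502755845 len 79.58959729266161 35.79316372157288
```

```bash
cat >> h.py <<'E'
def plan(xyz,psi,tilt=None):
    """target TCP (mm), tool x world angle psi, tool down -> shift (m) & rotvec in tool frame"""
    P,R,s=tool()
    Rt=Ro.from_matrix(np.array([[np.cos(psi),np.sin(psi),0],[np.sin(psi),-np.cos(psi),0],[0,0,-1.]]))
    if tilt is not None: Rt=tilt*Rt
    d=R.inv().apply(np.array(xyz)-P)/1000
    r=(R.inv()*Rt).as_rotvec()
    print("at",P,"psi",np.arctan2(*R.as_matrix()[[1,0],0]),"force",s["force"],"gap",round(s["finger_gap"],3),"clk",round(s["clock"],2))
    print("  shift",np.round(d,4),"rot",np.round(r,4),"rows",max(np.linalg.norm(d)/.0417,np.linalg.norm(r)/.125).__ceil__())
E
python3 - <<'E'
from h import *
P,R,s=tool(); p=cam("wrist")
C=-p["R"].T@p["t"]
print("cam in tool",R.inv().apply(C-P), R.inv().apply(p["R"].T[:,2]))
plan((460,-260,330),-0.6)
E
```

```text
cam in tool [  -0.87  -75.18 -143.36] [-0.    0.3   0.96]
at [ 296.54 -606.37  231.34] psi -1.1160014548023762 force [0.66 0.53 0.54] gap 0.997 clk 1.3
  shift [-0.24 -0.3  -0.1 ] rot [ 0.   -0.   -0.52] rows 10
```

Emit:
{"op": "carry_out", "data": {"steps": [-0.12,-0.15,-0.05,0,0,-0.26,1,-0.24,-0.3,-0.1,0,0,-0.52,1,-0.24,-0.3,-0.1,0,0,-0.52,1,-0.24,-0.3,-0.1,0,0,-0.52,1,-0.24,-0.3,-0.1,0,0,-0.52,1,-0.24,-0.3,-0.1,0,0,-0.52,1,-0.24,-0.3,-0.1,0,0,-0.52,1,-0.24,-0.3,-0.1,0,0,-0.52,1,-0.24,-0.3,-0.1,0,0,-0.52,1,-0.24,-0.3,-0.1,0,0,-0.52,1,-0.24,-0.3,-0.1,0,0,-0.52,1,-0.24,-0.3,-0.1,0,0,-0.52,1]}}

```text
clock: 2.3
position: [461.1, -258.2, 332.1]
tool_rot: [0.001, 0.956, -0.292, 0.001]
force: [-0.0, 0.3, -0.6]
finger_gap: 0.998
```

Run:
```python
from h import *
p=cam("wrist","b1")
print(tool()[:1])
for th in ["tray","wheel","bangle"]:
    for x in models.pinpoint(th,p): print(th,x)
```

```text
(array([ 460.56, -258.98,  331.32]),)
tray {'position': [354.9, 182.7], 'conf': 0.63}
wheel {'position': [315.4, 22.9], 'conf': 0.58}
bangle {'position': [268.2, 16.7], 'conf': 0.49}
```

View pics/b1.png

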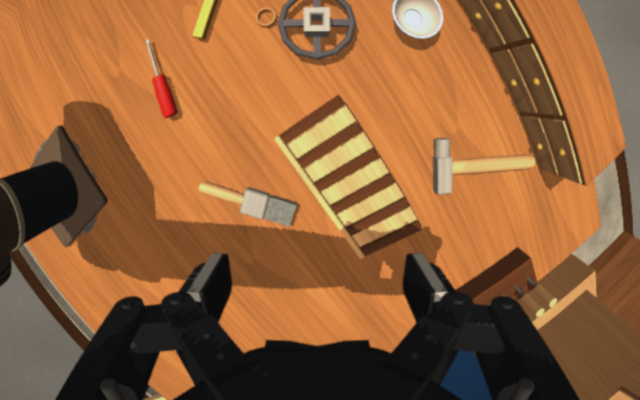

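Run:
```python
from h import *
im=cv2.imread("pics/b1.png")
cv2.imwrite("pics/b1z.png",cv2.resize(im[80:270,260:440],None,fx=3.1,fy=3.1,interpolation=cv2.INTER_CUBIC))
cv2.imwrite("pics/b1w.png",cv2.resize(im[0:80,240:460],None,fx=3.5,fy=3.5,interpolation=cv2.INTER_CUBIC))
```

```text
(no output)
```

View pics/b1z.png

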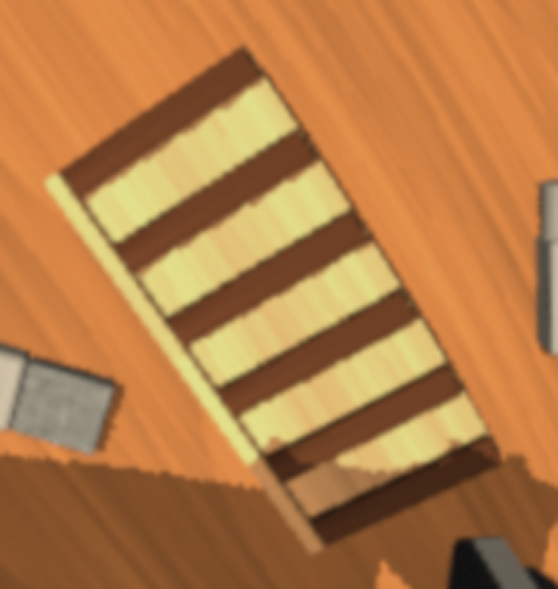

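View pics/b1w.png

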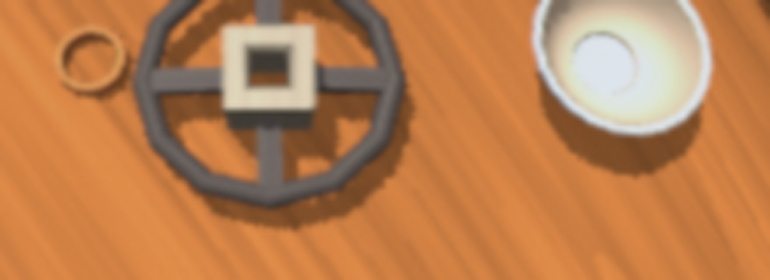

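```bash
cat > tray.py <<'E'
from h import *
from scipy.optimize import least_squares
def T(q):
    x,y,psi,z=q
    return Ro.from_euler("z",psi)*Ro.from_euler("y",-np.radians(15)), np.array([x,y,z])
E
python3 - <<'E'
from tray import *
p=cam("wrist")
up=[(265,80),(298,128),(318,158),(352,210),(370,240),(405,290),(422,320),(446,362),(470,393),(488,437)]
lo=[(87,203),(118,245),(137,272),(168,318),(190,347),(220,386),(240,415),(265,455),(288,487),(312,518)]
uv=np.array(up+lo+[(245,47),(497,460)])/3.1+[260,80]
ys=[c+s for c in (84,42,0,-42,-84) for s in(13,-13)]
M=np.array([[50,y,0] for y in ys]+[[-50,y,0] for y in ys]+[[50,113,6],[50,-113,6]],float)
def f(q):
    R,t=T(q); return (proj(p,R.apply(M)+t)-uv).ravel()
for fz in (0,1):
    g=(lambda q:f([*q[:3],52])) if fz==0 else f
    r=least_squares(g,[490,-306,-.5,52],loss="soft_l1")
    print(r.x,np.abs(g(r.x)).mean()); 
print(f(r.x).reshape(-1,2)[:].T)
# scene & side pinpoint
print(onz(p,(354.9,182.7),52))
E
```

```text
[ 486.97 -311.55    0.01   52.  ] 0.6454664194856382
[ 486.94 -311.77    0.01   51.03] 0.6397671833501584
[[ 0.23  0.57  0.72  0.2   0.62 -0.93 -0.65  0.56 -1.93  0.38 -0.73 -0.13
   0.2   0.54 -0.31 -0.06 -0.56  0.77 -1.06 -0.03 -0.89  2.54]
 [-0.39  0.45  0.78  0.09  0.17 -0.4  -0.73  0.5  -0.68 -1.03 -1.13  0.1
   0.42  0.06 -0.53  0.85 -0.13  0.21 -2.22  0.19  0.7   1.81]]
[ 487.27 -312.11   52.  ]
```

Run:
```python
from h import *
plan((560,-100,230),-0.6)
```

```text
at [ 459.95 -260.    330.51] psi -0.5979722817559128 force [ 0.6  -0.13 -0.14] gap 0.998 clk 2.55
  shift [-0.01 -0.19  0.1 ] rot [0. 0. 0.] rows 6
```

Emit:
{"op": "carry_out", "data": {"steps": [-0.01,-0.19,0.1,0,0,0,1,-0.01,-0.19,0.1,0,0,0,1,-0.01,-0.19,0.1,0,0,0,1,-0.01,-0.19,0.1,0,0,0,1,-0.01,-0.19,0.1,0,0,0,1,-0.01,-0.19,0.1,0,0,0,1,-0.01,-0.19,0.1,0,0,0,1,-0.01,-0.19,0.1,0,0,0,1,-0.01,-0.19,0.1,0,0,0,1]}}

```text
clock: 3.3
position: [559.1, -97.9, 232.4]
tool_rot: [0.0, 0.956, -0.294, 0.001]
force: [0.1, 0.2, 0.3]
finger_gap: 1.003
```

Run:
```python
from h import *
p=cam("wrist","c1")
for x in models.pinpoint("wheel",p): print(x, onz(p,x["position"],20))
m=models.trace("wheel",p)
print([x["position"] for x in m])
im=cv2.imread("pics/c1.png")
u,v=map(int,m[0]["position"]);print(u,v)
x0,y0=max(u-110,0),max(v-85,0);print(x0,y0)
cv2.imwrite("pics/c1z.png",cv2.resize(im[y0:y0+170,x0:x0+220],None,fx=3.5,fy=3.5,interpolation=cv2.INTER_CUBIC))
```

```text
{'position': [320.8, 162.8], 'conf': 0.93} [569.15 -89.89  20.  ]
{'position': [260.8, 145.3], 'conf': 0.41} [523.46 -33.02  20.  ]
[[322.8, 157.1]]
322 157
212 72
```

View pics/c1z.png

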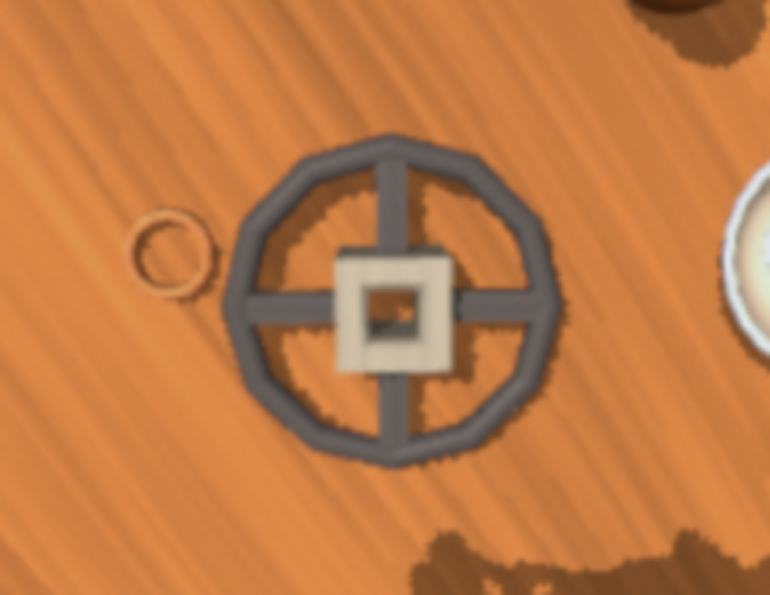

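Run:
```python
from h import *
p=cam("wrist")
uv=np.array([(334,257),(450,254),(453,371),(337,374)])/3.5+[212,72]
W=np.array([onz(p,u,40) for u in uv])[:,:2]
print(W,W.mean(0))
e=np.roll(W,-1,0)-W; print(np.linalg.norm(e,axis=1),np.arctan2(e[:,1],e[:,0]))
cs=np.array([(392,302),(392,313)])/3.5+[212,72]
R=np.array([onz(p,u,20)[:2] for u in (np.array([(225,305),(560,302),(392,137),(395,466)])/3.5+[212,72])]);print(R,R[:2].mean(0),R[2:].mean(0))
plan((*W.mean(0),90),-0.6)
```

```text
[[ 569.82  -62.55]
 [ 600.2   -82.01]
 [ 580.39 -113.84]
 [ 549.31  -93.88]] [574.93 -88.07]
[36.08 37.49 36.94 37.45] [-0.57 -2.13  2.57  0.99]
[[ 528.89  -56.7 ]
 [ 622.19 -118.82]
 [ 605.97  -42.16]
 [ 544.24 -135.45]] [575.54 -87.76] [575.1  -88.81]
at [559.05 -97.52 232.47] psi -0.5980313297373637 force [ 0.63 -0.45  0.63] gap 1.004 clk 3.5
  shift [ 0.01 -0.02  0.14] rot [-0. -0.  0.] rows 4
```

Run:
```python
from h import *
plan((575.2,-88.1,60),-0.57)
plan((575.2,-88.1,27),-0.57)
```

```text
at [559.05 -97.52 232.47] psi -0.5980313297373637 force [ 0.63 -0.45  0.63] gap 1.004 clk 3.5
  shift [ 0.01 -0.02  0.17] rot [-0.   -0.   -0.03] rows 5
at [559.05 -97.52 232.47] psi -0.5980313297373637 force [ 0.63 -0.45  0.63] gap 1.004 clk 3.5
  shift [ 0.01 -0.02  0.21] rot [-0.   -0.   -0.03] rows 5
```

```bash
sed -i 's/np.round(d,4)/np.round(d,4).tolist()/;s/np.round(r,4)/np.round(r,3).tolist()/' h.py
python3 - <<'E'
from h import *
plan((575.2,-88.1,60),-0.57)
plan((575.2,-88.1,27),-0.57)
E
```

```text
at [559.05 -97.52 232.47] psi -0.5980313297373637 force [ 0.63 -0.45  0.63] gap 1.004 clk 3.5
  shift [0.0077, -0.0168, 0.1725] rot [-0.0, -0.002, -0.028] rows 5
at [559.05 -97.52 232.47] psi -0.5980313297373637 force [ 0.63 -0.45  0.63] gap 1.004 clk 3.5
  shift [0.0077, -0.0168, 0.2055] rot [-0.0, -0.002, -0.028] rows 5
```

Emit:
{"op": "carry_out", "data": {"steps": [0.0077,-0.0168,0.172,0,0,-0.028,0.6,0.0077,-0.0168,0.172,0,0,-0.028,0.6,0.0077,-0.0168,0.172,0,0,-0.028,0.6,0.0077,-0.0168,0.172,0,0,-0.028,0.6,0.0077,-0.0168,0.172,0,0,-0.028,0.6,0.0077,-0.0168,0.172,0,0,-0.028,0.6,0.0077,-0.0168,0.172,0,0,-0.028,0.6]}}

```text
clock: 4.08
position: [575.8, -87.3, 61.0]
tool_rot: [0.0, 0.96, -0.28, 0.001]
force: [1.0, 0.2, 0.3]
finger_gap: 0.6
```

Run:
```python
from h import *
plan((575.2,-88.1,27),-0.57)
p=cam("wrist","d1")
```

```text
at [575.83 -87.34  61.04] psi -0.5685176413705397 force [1.03 0.23 0.33] gap 0.6 clk 4.08
  shift [-0.0002, 0.001, 0.034] rot [-0.0, -0.002, 0.001] rows 1
```

View pics/d1.png

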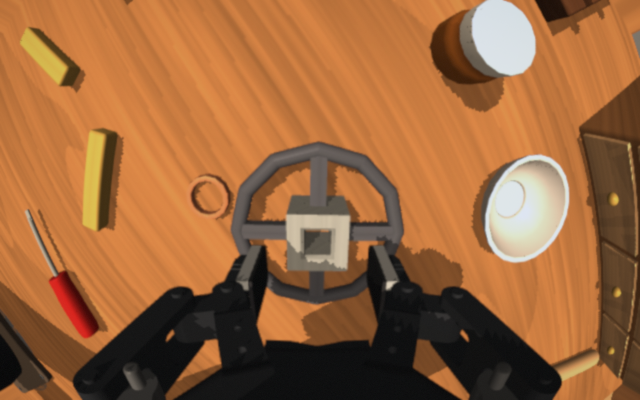

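Emit:
{"op": "carry_out", "data": {"steps": [-0.0002,0.0005,0.02,0,0,0,0.6,-0.0002,0.0005,0.034,0,0,0,0.6,-0.0002,0.0005,0.034,0,0,0,0.6,-0.0002,0.0005,0.034,0,0,0,0.6]}}

```text
clock: 4.47
position: [575.8, -87.5, 27.8]
tool_rot: [0.0, 0.96, -0.28, 0.002]
force: [-1.0, -0.4, 1.7]
finger_gap: 0.6
```

Run:
```python
from h import *
plan((575.2,-88.1,27),-0.57)
p=cam("wrist","d2")
im=p["pixels"][:,:,::-1]
cv2.imwrite("pics/d2.png",cv2.resize(im[150:350,180:460],None,fx=2.8,fy=2.8,interpolation=cv2.INTER_CUBIC))
```

```text
at [575.76 -87.47  27.82] psi -0.568139505831854 force [-0.97 -0.41  1.69] gap 0.6 clk 4.47
  shift [-0.0001, 0.0008, 0.0008] rot [-0.001, -0.003, 0.002] rows 1
```

View pics/d2.png

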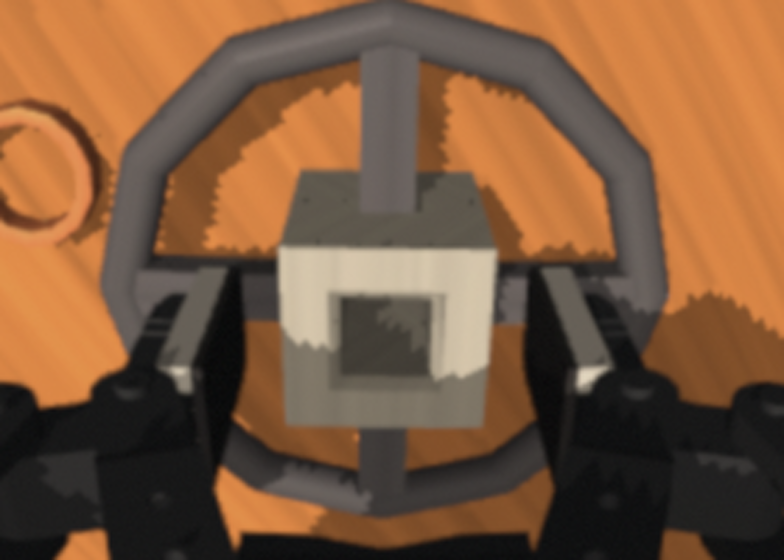

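Emit:
{"op": "carry_out", "data": {"steps": [0,0.0005,0.002,0,0,0,0.6,0,0.0005,0.002,0,0,0,0.3,0,0.0005,0.002,0,0,0,0.3,0,0.0005,0.002,0,0,0,0.3,0,0.0005,0.002,0,0,0,0.3,0,0.0005,0.002,0,0,0,0.3,0,0.0005,0.002,0,0,0,0.3]}}

```text
clock: 5.1
position: [575.5, -87.7, 25.2]
tool_rot: [0.0, 0.96, -0.28, 0.001]
force: [0.4, -0.5, 6.6]
finger_gap: 0.405
```

Run:
```python
from h import *
plan((575.2,-88.1,27),-0.57)
p=cam("wrist","d3")
im=p["pixels"][:,:,::-1]
cv2.imwrite("pics/d3.png",cv2.resize(im[150:350,180:460],None,fx=2.8,fy=2.8,interpolation=cv2.INTER_CUBIC))
```

```text
at [575.51 -87.73  25.17] psi -0.5679558633329307 force [ 0.41 -0.5   6.56] gap 0.405 clk 5.1
  shift [-0.0001, 0.0005, -0.0018] rot [-0.001, -0.003, 0.002] rows 1
```

View pics/d3.png

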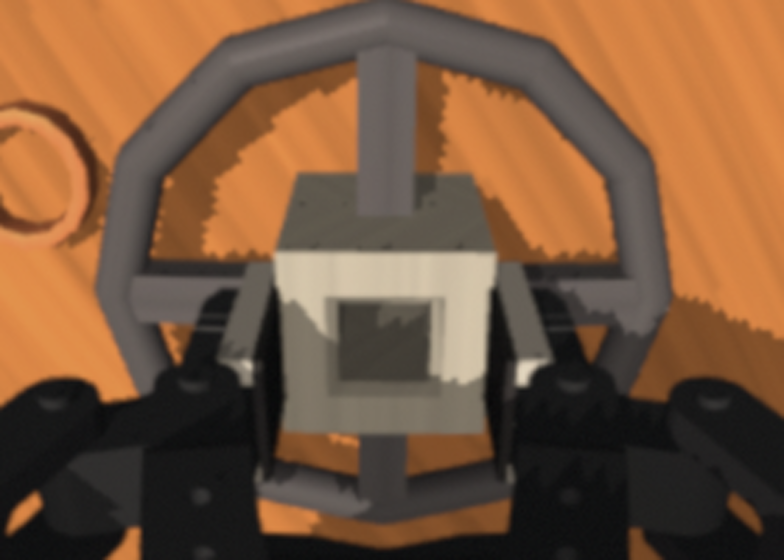

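Run:
```python
from h import *
plan((575.2,-88.1,330),-0.57)
plan((455,285,320),-0.57)
```

```text
at [575.51 -87.73  25.16] psi -0.5679295765888505 force [-0.26 -0.85  6.98] gap 0.402 clk 5.15
  shift [0.0008, 0.0003, -0.3048] rot [-0.001, -0.003, 0.002] rows 8
at [575.51 -87.73  25.16] psi -0.5679295765888505 force [-0.26 -0.85  6.98] gap 0.402 clk 5.15
  shift [-0.3012, -0.2496, -0.2955] rot [-0.001, -0.003, 0.002] rows 12
```

Emit:
{"op": "carry_out", "data": {"steps": [0,0,-0.02,0,0,0,0.3,0,0,-0.06,0,0,0,0.3,0,0,-0.06,0,0,0,0.3]}}

```text
clock: 5.4
position: [577.6, -88.3, 89.3]
tool_rot: [0.0, 0.96, -0.28, 0.005]
force: [3.3, -0.3, -1.4]
finger_gap: 0.403
```

Run:
```python
from h import *
plan((575.2,-88.1,330),-0.57)
plan((455,285,320),-0.57)
p=cam("side","e1")
im=p["pixels"][:,:,::-1]
cv2.imwrite("pics/e1.png",cv2.resize(im[100:300,200:480],None,fx=2.8,fy=2.8,interpolation=cv2.INTER_CUBIC))
```

```text
at [577.62 -88.3   89.29] psi -0.5677923333367906 force [ 3.27 -0.31 -1.45] gap 0.403 clk 5.4
  shift [0.0001, 0.0005, -0.2407] rot [-0.002, -0.01, 0.002] rows 6
at [577.62 -88.3   89.29] psi -0.5677923333367906 force [ 3.27 -0.31 -1.45] gap 0.403 clk 5.4
  shift [-0.3019, -0.2493, -0.233] rot [-0.002, -0.01, 0.002] rows 11
```

View pics/e1.png

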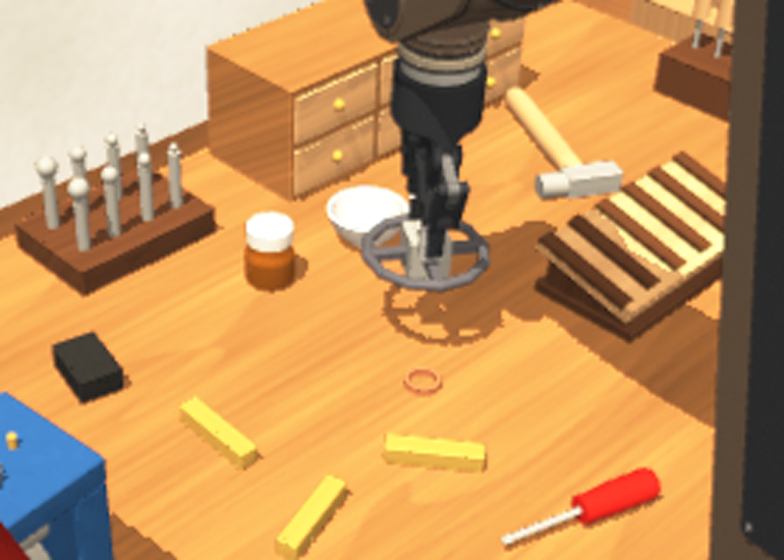

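Emit:
{"op": "carry_out", "data": {"steps": [-0.02,-0.02,-0.04,0,0,0,0.3,-0.06,-0.05,-0.08,0,0,0,0.3,-0.09,-0.08,-0.11,0,0,0,0.3,-0.3,-0.25,-0.233,0,0,0,0.3,-0.3,-0.25,-0.233,0,0,0,0.3,-0.3,-0.25,-0.233,0,0,0,0.3,-0.3,-0.25,-0.233,0,0,0,0.3,-0.3,-0.25,-0.233,0,0,0,0.3,-0.3,-0.25,-0.233,0,0,0,0.3,-0.3,-0.25,-0.233,0,0,0,0.3,-0.3,-0.25,-0.233,0,0,0,0.3,-0.3,-0.25,-0.233,0,0,0,0.3]}}

```text
clock: 6.45
position: [453.7, 290.3, 318.4]
tool_rot: [-0.003, 0.961, -0.277, -0.0]
force: [0.3, 1.1, -2.1]
finger_gap: 0.403
```

Run:
```python
from h import *
plan((455,285,320),-0.57)
p=cam("wrist","f1")
for th in("screw_seat","wheel"):
    for x in models.pinpoint(th,p): print(th,x,onz(p,x["position"],173))
```

```text
at [453.73 290.32 318.39] psi -0.5618067927627437 force [ 0.33  1.09 -2.12] gap 0.403 clk 6.45
  shift [0.0039, 0.0038, -0.0016] rot [-0.005, 0.002, 0.008] rows 1
screw_seat {'position': [321.0, 52.9], 'conf': 0.77} [524.38 397.77 173.  ]
wheel {'position': [314.6, 256.2], 'conf': 0.88} [411.75 230.49 173.  ]
```

View pics/f1.png

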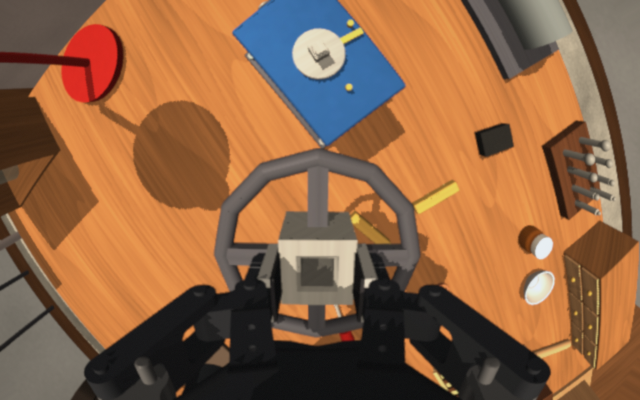

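Run:
```python
from h import *
p=cam("wrist","f2")
im=p["pixels"][:,:,::-1]
cv2.imwrite("pics/f2.png",cv2.resize(im[0:110,250:400],None,fx=5,fy=5,interpolation=cv2.INTER_CUBIC))
```

```text
(no output)
```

View pics/f2.png

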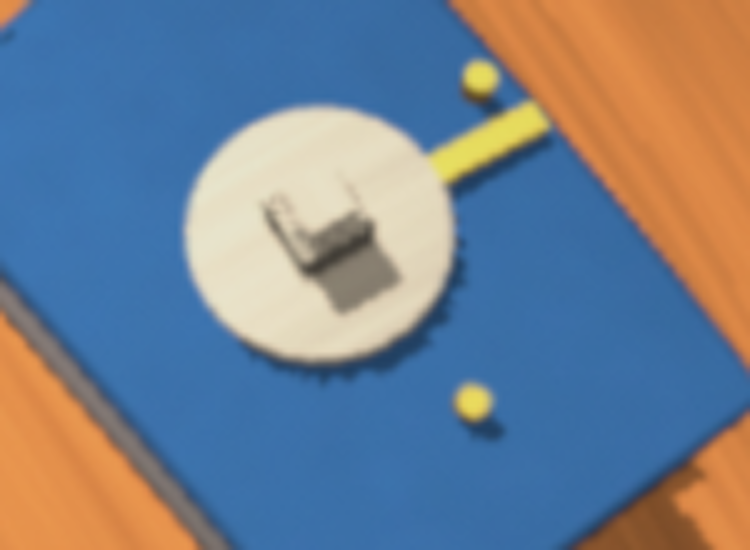

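Run:
```python
from h import *
p=cam("wrist")
z=lambda u:np.array(u)/5+[250,0]
edge=[(185,232),(455,232),(321,105),(318,362),(226,142),(415,142),(228,326),(411,324)]
E=np.array([onz(p,z(u),173)[:2] for u in edge]).astype(np.float32)
(c,r)=cv2.fitEllipse(E)[0:2]; print("collar",c,r)
A=np.c_[2*E,np.ones(len(E))];s=np.linalg.lstsq(A,(E**2).sum(1),rcond=None)[0];c=s[:2];print("circ",c,np.sqrt(s[2]+c@c)*2)
for u in [(543,115),(440,170)]:
    w=onz(p,z(u),168)[:2]; d=w-c; print(w,np.linalg.norm(d),np.arctan2(d[1],d[0]))
a=onz(p,z((443,170)),168);b=onz(p,z((540,114)),168);d=(b-a)[:2];print("dir",np.arctan2(d[1],d[0]))
for u in [(480,75),(473,400)]:
    w=onz(p,z(u),170)[:2]; d=w-c; print("pin",w,np.linalg.norm(d),np.arctan2(d[1],d[0]))
plan((455,285,320),-0.57)
```

```text
collar (522.9148559570312, 397.8251037597656) (48.20436096191406, 48.825130462646484)
circ [522.91 397.82] 48.51699467398937
[570.79 396.62] 47.89709224677525 -0.025092773559585477
[548.43 397.03] 25.526713070716152 -0.03084907949043607
dir 0.014653318962891206
pin [564.63 408.85] 43.145810064643946 0.2584043468161018
pin [529.58 356.64] 41.71865942413777 -1.410211837860921
at [455.19 283.54 313.54] psi -0.5692105320573675 force [-0.29  0.7  -3.81] gap 0.405 clk 6.7
  shift [-0.001, -0.0011, -0.0065] rot [0.004, 0.002, 0.001] rows 1
```

Run:
```python
from h import *
s=cam("scene","g_scene"); d=cam("side","g_side")
print("lamp",onz(s,(602,235),0))
plan((520,295,320),-0.03)
```

```text
lamp [211.05 664.94   0.  ]
at [455.63 283.38 314.27] psi -0.5701079384013273 force [ 0.28  0.55 -3.67] gap 0.402 clk 6.8
  shift [0.0479, -0.0445, -0.006] rot [0.002, 0.003, -0.54] rows 5
```

View pics/g_scene.png

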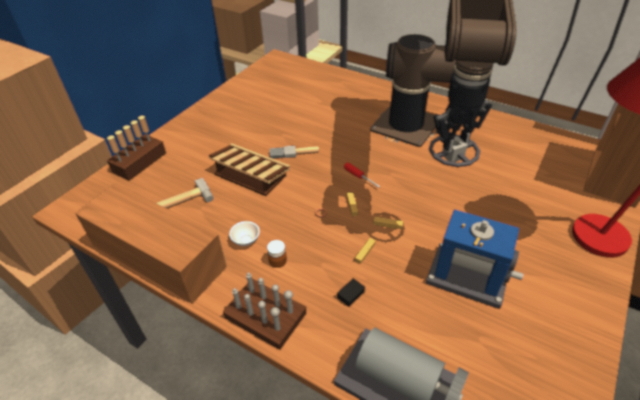

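View pics/g_side.png

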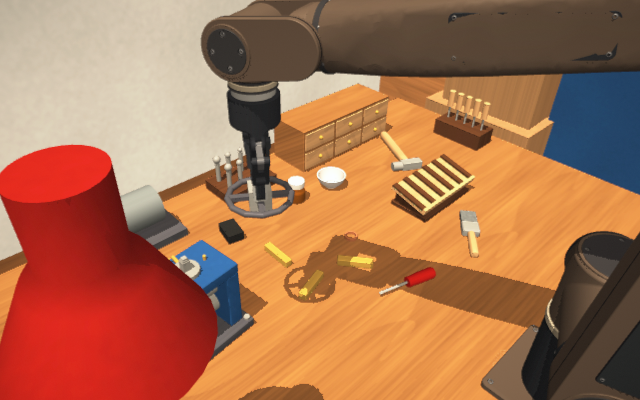

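Run:
```python
from h import *
s=cam("scene");d=cam("side")
print(tri((s,(640,70)),(d,(80,180))), tri((s,(640,100)),(d,(120,350))))
```

```text
(array([348.08, 562.19, 521.7 ]), np.float64(13.628732131856719)) (array([240.72, 598.67, 411.55]), np.float64(15.401899798879658))
```

Emit:
{"op": "carry_out", "data": {"steps": [0.024,-0.022,-0.006,0,0,-0.27,0.3,0.048,-0.0445,-0.006,0,0,-0.54,0.3,0.048,-0.0445,-0.006,0,0,-0.54,0.3,0.048,-0.0445,-0.006,0,0,-0.54,0.3,0.048,-0.0445,-0.006,0,0,-0.54,0.3,0.048,-0.0445,-0.006,0,0,-0.54,0.3,0.048,-0.0445,-0.006,0,0,-0.54,0.3,0.048,-0.0445,-0.006,0,0,-0.54,0.3]}}

```text
clock: 7.57
position: [520.2, 296.1, 322.2]
tool_rot: [0.0, 1.0, -0.015, -0.0]
force: [-0.4, 0.7, -3.5]
finger_gap: 0.407
```

Run:
```python
from h import *
cam("scene");cam("scene")
p=cam("wrist","g1")
im=p["pixels"][:,:,::-1]
np.savez("g1.npz",K=p["K"],R=p["R"],t=p["t"])
cv2.imwrite("pics/g1z.png",cv2.resize(im[0:150,220:420],None,fx=3.8,fy=3.8,interpolation=cv2.INTER_CUBIC))
for x in models.pinpoint("screw_seat",p): print(x,onz(p,x["position"],173))
plan((520,295,320),-0.03)
```

```text
{'position': [318.7, 78.0], 'conf': 0.85} [524.09 401.06 173.  ]
at [520.02 296.48 322.45] psi -0.028474104598648336 force [-0.51  0.18 -2.66] gap 0.401 clk 7.77
  shift [0.0, 0.0015, 0.0024] rot [-0.0, -0.0, 0.002] rows 1
```

View pics/g1z.png

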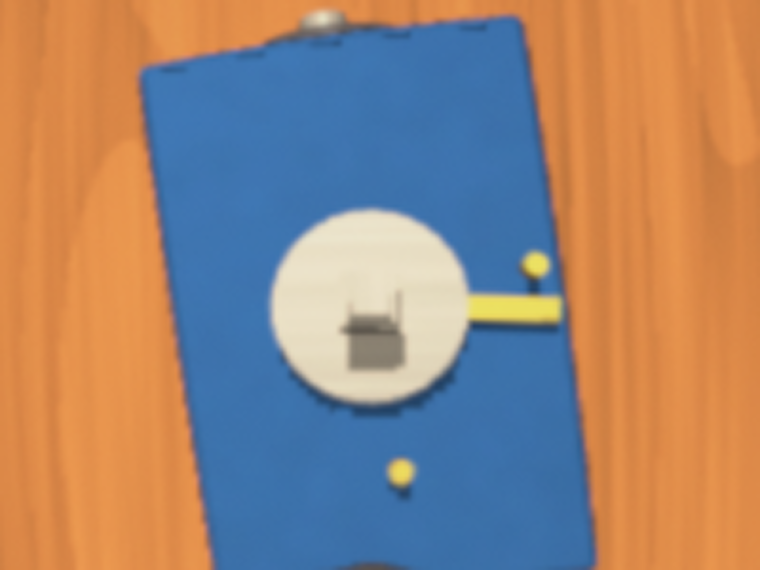

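Run:
```python
from h import *
f=np.load("g1.npz");p=dict(K=f["K"],R=f["R"],t=f["t"],name="wrist")
z=lambda u:np.array(u)/3.8+[220,0]
edge=[(270,306),(470,306),(370,208),(370,405),(300,237),(440,237),(300,376),(441,374)]
E=np.array([onz(p,z(u),173)[:2] for u in edge])
A=np.c_[2*E,np.ones(len(E))];s=np.linalg.lstsq(A,(E**2).sum(1),rcond=None)[0];c=s[:2];print("circ",c,np.sqrt(s[2]+c@c)*2)
for zz in (165,168):
  a=onz(p,z((470,308)),zz)[:2];b=onz(p,z((561,310)),zz)[:2];d=b-a;print("ptr",b,np.linalg.norm(b-c),np.arctan2(*(b-c)[::-1]),"dir",np.arctan2(d[1],d[0]))
for u in [(536,264),(401,471)]:
    w=onz(p,z(u),172)[:2]; d=w-c; print("pin",np.linalg.norm(d),np.arctan2(d[1],d[0]))
cor=np.array([onz(p,z(u),165)[:2] for u in [(141,68),(520,17)]]);print(cor,np.linalg.norm(cor[0]-cor[1]),np.arctan2(*(cor[1]-cor[0])[::-1]))
# wheel hub top corners as seen: check later
w=cv2.imread("pics/g1.png");cv2.imwrite("pics/g1h.png",cv2.resize(w[130:340,200:440],None,fx=3.2,fy=2.8))
for n in("scene","side"):
    q=cam(n)
    print(n,[np.round(x["position"],1) for x in models.pinpoint("screw_seat",q)][:1],proj(q,[*c,173]))
plan((523.5,398,260),-0.02)
```

```text
circ [522.76 398.78] 48.971725961278516
ptr [570.99 398.  ] 48.23713282458477 -0.016331935818303445 dir -0.019605513368923196
ptr [570.5  397.74] 47.751718170907715 -0.02187604194431696 dir -0.01960551336892327
pin 42.38505788144892 0.24396019688731124
pin 41.95987782506882 -1.415339621867919
[[466.43 466.72]
 [563.25 477.1 ]] 97.3753951233085 0.10677866681682728
scene [array([481.9, 227.5])] [[482.79 229.07]]
side [array([182.1, 266.5])] [[185.65 269.45]]
at [520.02 296.56 322.39] psi -0.02807043640468317 force [ 1.03 -0.76 -3.92] gap 0.407 clk 7.97
  shift [0.0006, -0.1015, 0.0624] rot [-0.0, -0.0, -0.008] rows 3
```

View pics/g1h.png

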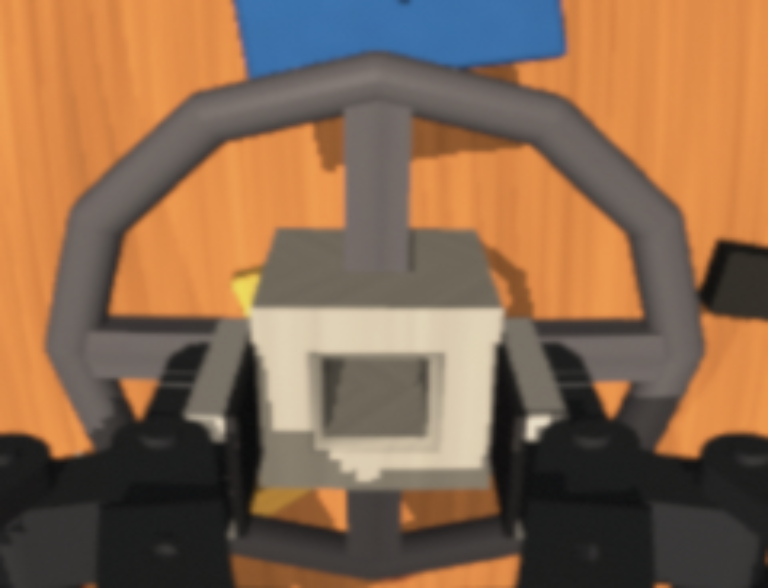

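Run:
```python
from h import *
f=np.load("g1.npz");p=dict(K=f["K"],R=f["R"],t=f["t"],name="wrist")
P,R,s=tool()
for off in (14.8,):
  W=np.array([onz(p,np.array(u)/[3.2,2.8]+[200,130],P[2]+off)[:2] for u in [(249,307),(503,307),(490,488),(262,488)]])
  e=np.roll(W,-1,0)-W
  print(W,W.mean(0),P,np.linalg.norm(e,axis=1),np.arctan2(e[:,1],e[:,0]))
```

```text
[[502.18 314.73]
 [538.42 313.68]
 [537.35 277.29]
 [501.19 278.35]] [519.78 296.01] [520.02 296.56 322.39] [36.25 36.4  36.17 36.4 ] [-0.03 -1.6   3.11  1.54]
```

Run:
```python
from h import *
plan((523.0,399.1,235),-0.02)
```

```text
at [520.02 296.56 322.39] psi -0.02807043640468317 force [ 1.03 -0.76 -3.92] gap 0.407 clk 7.97
  shift [0.0001, -0.1026, 0.0874] rot [-0.0, -0.0, -0.008] rows 4
```

Emit:
{"op": "carry_out", "data": {"steps": [0.0001,-0.04,0.0,0,0,-0.008,0.3,0.0001,-0.08,0.02,0,0,-0.008,0.3,0.0001,-0.1026,0.05,0,0,-0.008,0.3,0.0001,-0.1026,0.08,0,0,-0.008,0.3,0.0001,-0.1026,0.0874,0,0,-0.008,0.3,0.0001,-0.1026,0.0874,0,0,-0.008,0.3,0.0001,-0.1026,0.0874,0,0,-0.008,0.3,0.0001,-0.1026,0.0874,0,0,-0.008,0.3]}}

```text
clock: 8.63
position: [524.5, 399.0, 238.1]
tool_rot: [-0.001, 1.0, -0.011, 0.002]
force: [0.7, 0.5, -1.6]
finger_gap: 0.398
```

Run:
```python
from h import *
plan((523.0,399.1,235),-0.02)
p=cam("wrist"); im=p["pixels"][:,:,::-1]
cv2.imwrite("pics/h1.png",cv2.resize(im[130:340,200:440],None,fx=3.2,fy=2.8))
plan((523.0,399.1,235),-0.02)
p=cam("scene"); im=p["pixels"][:,:,::-1]
cv2.imwrite("pics/h2.png",cv2.resize(im[150:300,400:560],None,fx=4,fy=4))
```

```text
at [524.51 399.03 238.07] psi -0.021048577580215246 force [ 0.66  0.54 -1.58] gap 0.398 clk 8.63
  shift [-0.0015, -0.0, 0.0031] rot [-0.002, -0.004, -0.001] rows 1
at [524.64 399.08 238.5 ] psi -0.021103192600960587 force [-0.38  0.02 -2.7 ] gap 0.405 clk 8.68
  shift [-0.0017, 0.0, 0.0035] rot [-0.003, -0.005, -0.001] rows 1
```

View pics/h1.png

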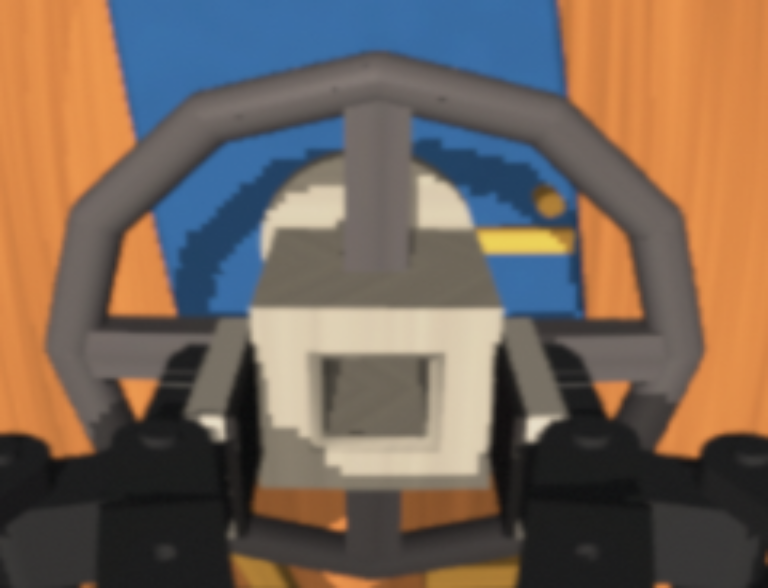

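View pics/h2.png

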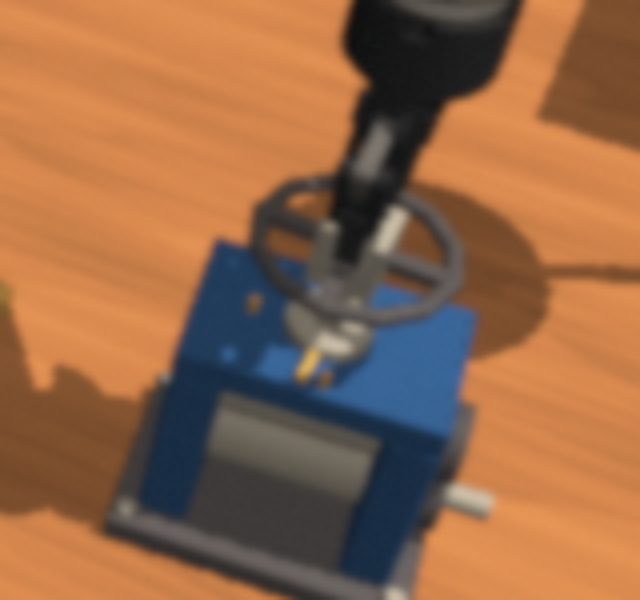

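Emit:
{"op": "carry_out", "data": {"steps": [-0.0016,0,0.004,0,0,0,0.3,-0.0016,0,0.008,0,0,0,0.3,-0.0016,0,0.01,0,0,0,0.3,-0.0016,0,0.01,0,0,0,0.3,-0.0016,0,0.01,0,0,0,0.3]}}

```text
clock: 9.15
position: [521.3, 399.0, 224.5]
tool_rot: [0.0, 1.0, -0.01, -0.0]
force: [-0.3, -1.1, -3.7]
finger_gap: 0.407
```

Run:
```python
from h import *
plan((523.0,399.1,220),-0.02)
p=cam("wrist"); im=p["pixels"][:,:,::-1]
cv2.imwrite("pics/i1.png",cv2.resize(im[130:340,200:440],None,fx=3.2,fy=2.8))
plan((523.0,399.1,220),-0.02)
```

```text
at [521.27 398.98 224.47] psi -0.02007544549875438 force [-0.33 -1.12 -3.73] gap 0.407 clk 9.15
  shift [0.0017, -0.0002, 0.0045] rot [0.0, 0.001, -0.0] rows 1
at [521.39 399.08 224.7 ] psi -0.020053364283264 force [ 0.35  0.48 -2.64] gap 0.401 clk 9.2
  shift [0.0016, -0.0001, 0.0047] rot [0.0, 0.0, -0.0] rows 1
```

View pics/i1.png

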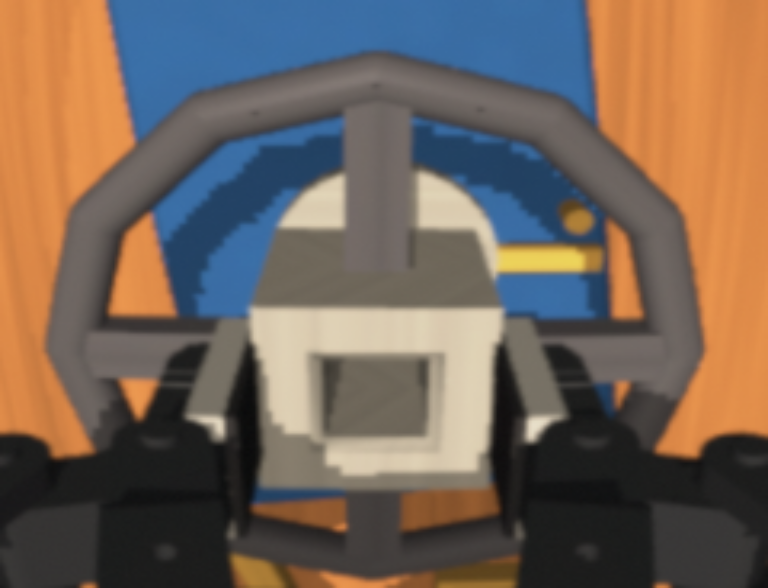

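Emit:
{"op": "carry_out", "data": {"steps": [0.0016,0,0,0,0,0,0.3,0.0016,0,0,0,0,0,0.3,0.0016,0,0,0,0,0,0.3,0.0016,0,0,0,0,0,0.3,0.0016,0,0,0,0,0,0.3,0.0016,0,0,0,0,0,0.3]}}

```text
clock: 9.7
position: [523.1, 399.1, 225.0]
tool_rot: [-0.0, 1.0, -0.01, 0.0]
force: [-0.3, 0.8, -3.8]
finger_gap: 0.402
```

Run:
```python
from h import *
plan((523.0,399.1,220),-0.02)
p=cam("wrist","i2"); np.savez("i2.npz",K=p["K"],R=p["R"],t=p["t"]); im=p["pixels"][:,:,::-1]
cv2.imwrite("pics/i2z.png",cv2.resize(im[130:340,200:440],None,fx=3.2,fy=2.8))
plan((523.0,399.1,220),-0.02)
```

```text
at [523.06 399.13 224.98] psi -0.01996228752031918 force [-0.34  0.75 -3.77] gap 0.402 clk 9.7
  shift [-0.0001, 0.0, 0.005] rot [-0.0, -0.0, 0.0] rows 1
at [523.03 399.13 224.93] psi -0.01995994826082438 force [ 0.26 -0.9  -4.39] gap 0.402 clk 9.75
  shift [-0.0, 0.0, 0.0049] rot [0.0, 0.0, 0.0] rows 1
```

View pics/i2z.png

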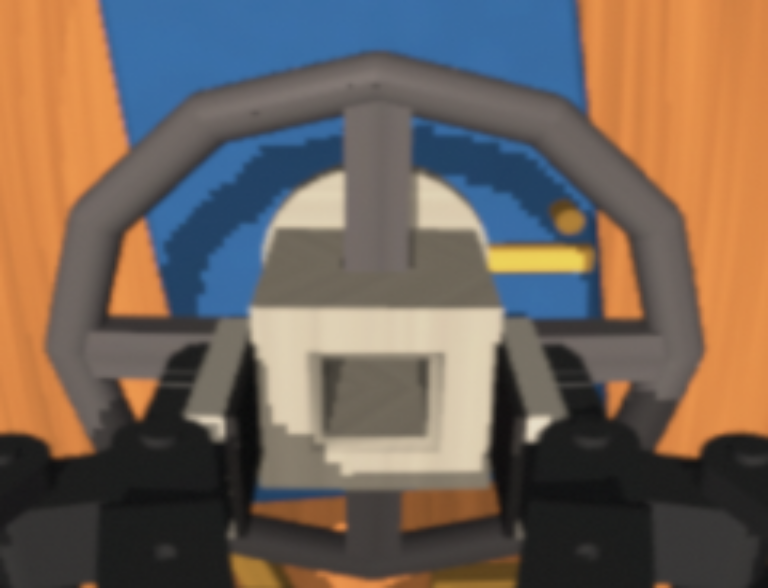

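Emit:
{"op": "carry_out", "data": {"steps": [0,0,0.004,0,0,0,0.3,0,0,0.008,0,0,0,0.3,0,0,0.012,0,0,0,0.3,0,0,0.012,0,0,0,0.3]}}

```text
clock: 10.08
position: [522.3, 398.7, 211.1]
tool_rot: [0.001, 1.0, -0.01, -0.001]
force: [-0.8, 0.8, -3.8]
finger_gap: 0.402
```

Run:
```python
from h import *
f=np.load("i2.npz");p=dict(K=f["K"],R=f["R"],t=f["t"],name="wrist")
for u in [(376,168),(262,255),(490,250)]: print(onz(p,np.array(u)/[3.2,2.8]+[200,130],173))
plan((523.0,399.1,220),-0.02)
p=cam("wrist"); im=p["pixels"][:,:,::-1]
cv2.imwrite("pics/i3.png",cv2.resize(im[130:340,200:440],None,fx=3.2,fy=2.8))
```

```text
[523.31 422.41 173.  ]
[498.75 401.15 173.  ]
[546.98 401.48 173.  ]
at [522.33 398.7  211.11] psi -0.020024108811198874 force [-0.8   0.76 -3.79] gap 0.402 clk 10.08
  shift [0.0006, -0.0004, -0.0089] rot [0.001, 0.002, -0.0] rows 1
```

View pics/i3.png

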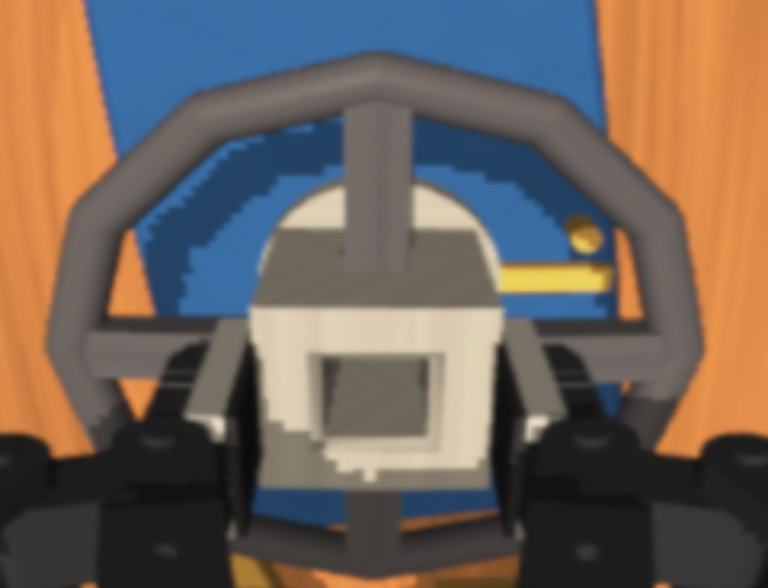

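Emit:
{"op": "carry_out", "data": {"steps": [0.0006,-0.0004,0.005,0,0,0,0.3,0.0006,-0.0004,0.01,0,0,0,0.3,0.0006,-0.0004,0.013,0,0,0,0.3,0.0006,-0.0004,0.014,0,0,0,0.3,0.0006,-0.0004,0.015,0,0,0,0.3,0.0006,-0.0004,0.015,0,0,0,0.3]}}

```text
clock: 10.63
position: [523.7, 399.5, 198.2]
tool_rot: [-0.0, 1.0, -0.01, 0.0]
force: [0.1, -1.0, -1.2]
finger_gap: 0.401
```

Run:
```python
from h import *
plan((523.0,399.1,198),-0.02)
p=cam("wrist"); im=p["pixels"][:,:,::-1]
cv2.imwrite("pics/i4.png",cv2.resize(im[130:340,200:440],None,fx=3.2,fy=2.8))
plan((523.0,399.1,198),-0.02)
p=cam("scene"); im=p["pixels"][:,:,::-1]
cv2.imwrite("pics/i5.png",cv2.resize(im[150:300,400:560],None,fx=4,fy=4))
```

```text
at [523.71 399.54 198.2 ] psi -0.02001494635273634 force [ 0.11 -1.02 -1.25] gap 0.401 clk 10.63
  shift [-0.0007, 0.0005, 0.0002] rot [-0.0, -0.0, -0.0] rows 1
at [523.72 399.56 198.22] psi -0.01988733178825339 force [-0.39 -1.19 -2.1 ] gap 0.405 clk 10.68
  shift [-0.0007, 0.0005, 0.0002] rot [-0.0, -0.0, 0.0] rows 1
```

View pics/i4.png

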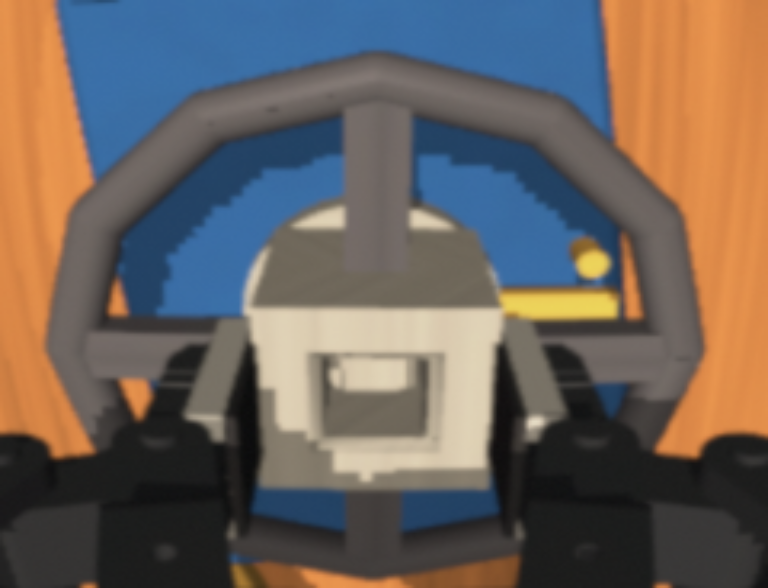

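View pics/i5.png

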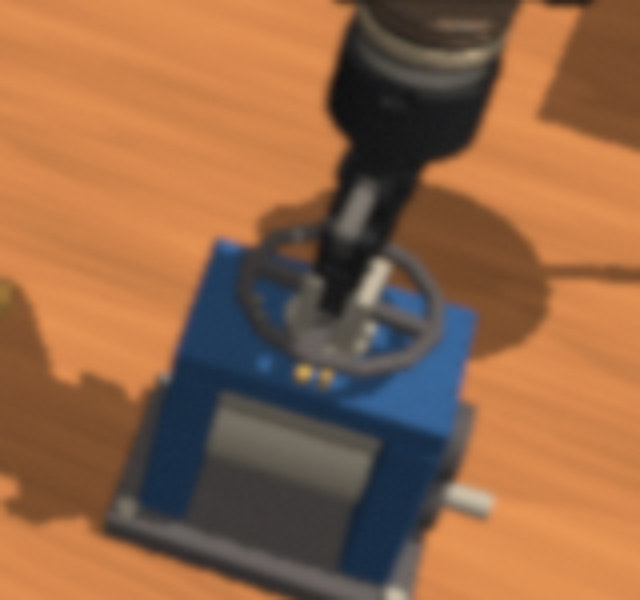

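Emit:
{"op": "carry_out", "data": {"steps": [-0.0007,0.0005,0.001,0,0,0,0.3,-0.0007,0.0005,0.0025,0,0,0,0.3,-0.0007,0.0005,0.0025,0,0,0,0.3,-0.0007,0.0005,0.0025,0,0,0,0.3]}}

```text
clock: 11.07
position: [523.7, 399.5, 198.1]
tool_rot: [-0.001, 1.0, -0.01, 0.001]
force: [-1.8, -1.2, 5.7]
finger_gap: 0.409
```

Run:
```python
from h import *
plan((523.0,399.1,198),-0.02); print(tool()[2]["ft_torque"])
```

```text
at [523.7  399.53 198.13] psi -0.020008335269313636 force [-1.79 -1.15  5.69] gap 0.409 clk 11.07
  shift [-0.0007, 0.0004, 0.0001] rot [-0.002, -0.003, -0.0] rows 1
[-0.21  0.43  0.04]
```

Emit:
{"op": "carry_out", "data": {"steps": [0,0,0,0,0,0.1,0.3,0,0,0,0,0,0.2,0.3,0,0,0,0,0,0.3,0.3,0,0,0,0,0,0.4,0.3,0,0,0,0,0,0.5,0.3,0,0,0,0,0,0.6,0.3,0,0,0,0,0,0.7,0.3,0,0,0,0,0,0.8,0.3,0,0,0,0,0,0.9,0.3,0,0,0,0,0,1.0,0.3,0,0,0,0,0,1.1,0.3,0,0,0,0,0,1.1,0.3]}}

```text
clock: 12.07
position: [524.0, 398.5, 198.1]
tool_rot: [-0.001, 0.846, -0.533, 0.001]
force: [-1.5, -3.2, 5.9]
finger_gap: 0.407
```

Run:
```python
from h import *
plan((523.0,399.1,198),-1.27); print(tool()[2]["ft_torque"],tool()[2]["joints"])
p=cam("wrist"); im=p["pixels"][:,:,::-1]
cv2.imwrite("pics/j1.png",cv2.resize(im[130:340,200:440],None,fx=3.2,fy=2.8))
```

```text
at [524.03 398.55 198.12] psi -1.1234120458174193 force [-1.47 -3.24  5.86] gap 0.407 clk 12.07
  shift [-0.0009, 0.0007, 0.0001] rot [-0.003, -0.002, 0.147] rows 2
[-0.6   0.3  -0.06] [ 0.5   0.28  1.65 -0.    1.21  1.62]
```

View pics/j1.png

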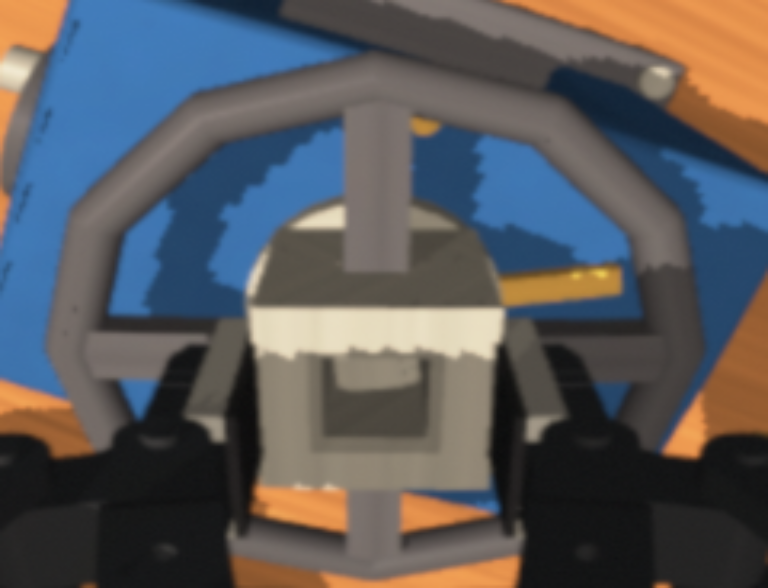

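Emit:
{"op": "carry_out", "data": {"steps": [-0.0005,0.0005,0,0,0,0.06,0.3,-0.0005,0.0005,0,0,0,0.12,0.3,-0.0005,0.0005,0,0,0,0.18,0.3,-0.0005,0.0005,0,0,0,0.23,0.3,-0.0005,0.0005,0,0,0,0.26,0.3,-0.0005,0.0005,0,0,0,0.26,0.3,-0.0005,0.0005,0,0,0,0.26,0.3]}}

```text
clock: 12.7
position: [523.8, 398.6, 198.2]
tool_rot: [-0.001, 0.771, -0.637, 0.002]
force: [-0.4, -3.6, 6.0]
finger_gap: 0.402
```

Run:
```python
from h import *
plan((523.0,399.1,198),-1.42); print(tool()[2]["ft_torque"],tool()[2]["joints"])
p=cam("wrist"); im=p["pixels"][:,:,::-1]
cv2.imwrite("pics/j2.png",cv2.resize(im[130:340,200:440],None,fx=3.2,fy=2.8))
```

```text
at [523.79 398.55 198.15] psi -1.3801914149474697 force [-0.36 -3.57  6.02] gap 0.402 clk 12.7
  shift [-0.0007, 0.0007, 0.0002] rot [-0.004, -0.002, 0.04] rows 1
[-0.65  0.12 -0.05] [ 0.5   0.28  1.65 -0.    1.21  1.88]
```

View pics/j2.png

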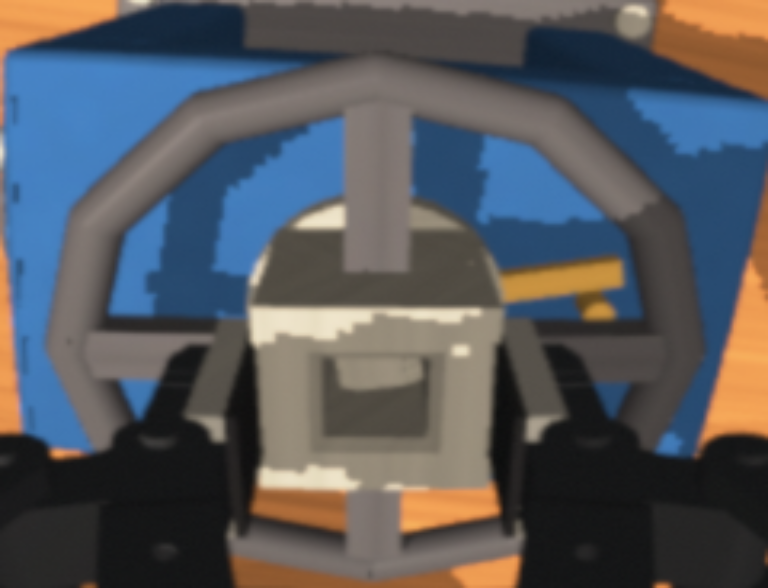

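Emit:
{"op": "carry_out", "data": {"steps": [-0.0004,0.0004,0,0,0,0.04,0.3,-0.0004,0.0004,0,0,0,0.07,0.3,-0.0004,0.0004,0,0,0,0.07,0.3,-0.0004,0.0004,0,0,0,0.07,0.3]}}

```text
clock: 13.08
position: [523.7, 398.5, 198.2]
tool_rot: [-0.001, 0.748, -0.663, 0.002]
force: [0.9, -4.8, 6.2]
finger_gap: 0.402
```

Run:
```python
from h import *
plan((523.0,399.1,198),-1.42); print(tool()[2]["ft_torque"],tool()[2]["joints"])
p=cam("wrist"); im=p["pixels"][:,:,::-1]
cv2.imwrite("pics/j3.png",cv2.resize(im[130:340,200:440],None,fx=3.2,fy=2.8))
```

```text
at [523.74 398.54 198.17] psi -1.4500285505438948 force [ 0.86 -4.79  6.16] gap 0.402 clk 13.08
  shift [-0.0006, 0.0007, 0.0002] rot [-0.005, -0.002, -0.03] rows 1
[-0.8  -0.04 -0.01] [ 0.5   0.28  1.65 -0.    1.21  1.95]
```

View pics/j3.png

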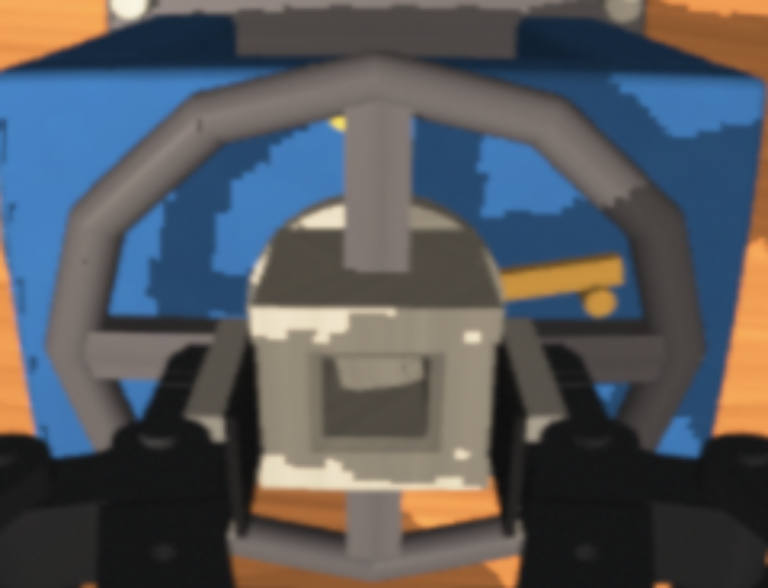

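Emit:
{"op": "carry_out", "data": {"steps": [-0.0004,0.0004,0,0,0,0.04,0.3,-0.0004,0.0004,0,0,0,0.08,0.3,-0.0004,0.0004,0,0,0,0.08,0.3,-0.0004,0.0004,0,0,0,0.08,0.3]}}

```text
clock: 13.47
position: [523.7, 398.4, 198.2]
tool_rot: [-0.001, 0.722, -0.692, 0.003]
force: [0.8, -5.6, 5.0]
finger_gap: 0.407
```

Run:
```python
from h import *
plan((523.0,399.1,198),-1.42); print(tool()[2]["ft_torque"],tool()[2]["joints"])
p=cam("wrist"); im=p["pixels"][:,:,::-1]
cv2.imwrite("pics/j4.png",cv2.resize(im[130:340,200:440],None,fx=3.2,fy=2.8))
```

```text
at [523.67 398.43 198.16] psi -1.5279315940919103 force [ 0.83 -5.6   5.03] gap 0.407 clk 13.47
  shift [-0.0007, 0.0006, 0.0002] rot [-0.006, -0.003, -0.108] rows 1
[-0.9  -0.15  0.43] [ 0.5   0.27  1.65 -0.01  1.21  2.03]
```

View pics/j4.png

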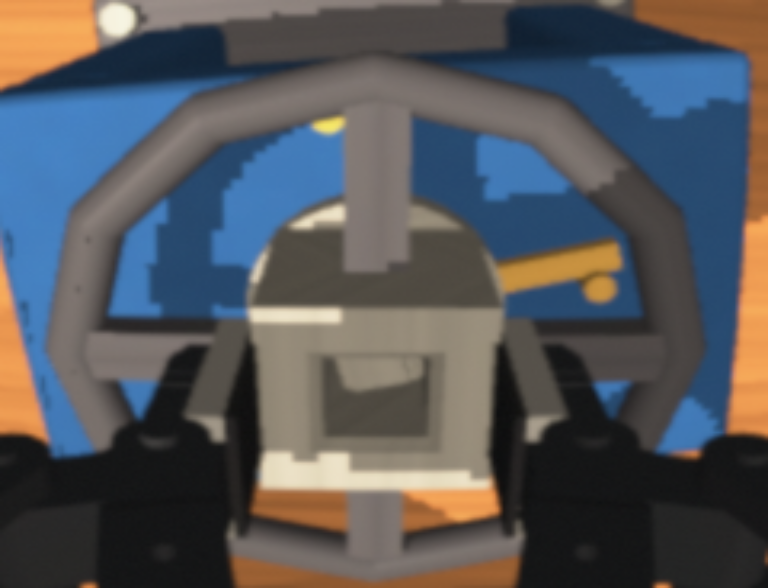

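Emit:
{"op": "carry_out", "data": {"steps": [0,0,-0.002,0,0,-0.05,0.3,0,0,-0.002,0,0,-0.05,0.3,0,0,-0.002,0,0,-0.05,0.6,0,0,-0.002,0,0,-0.05,0.6,0,0,-0.002,0,0,-0.05,0.6,0,0,-0.02,0,0,-0.05,0.6,0,0,-0.05,0,0,-0.05,0.6,0,0,-0.09,0,0,-0.05,0.6,0,0,-0.09,0,0,-0.05,0.6]}}

```text
clock: 14.27
position: [524.3, 402.1, 296.1]
tool_rot: [-0.008, 0.739, -0.674, 0.002]
force: [1.8, 0.8, 2.1]
finger_gap: 0.601
```

Run:
```python
from h import *
plan((523.0,399.1,198),-1.42)
p=cam("wrist","k1")
```

```text
at [524.26 402.09 296.06] psi -1.479476847288618 force [1.83 0.77 2.15] gap 0.601 clk 14.27
  shift [0.0035, 0.003, 0.098] rot [-0.015, 0.006, -0.06] rows 3
```

View pics/k1.png

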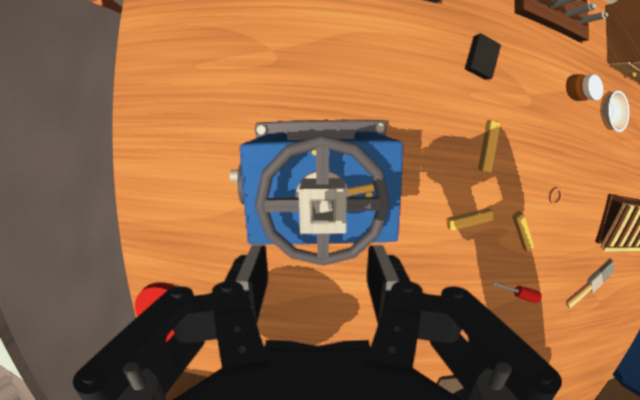

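Run:
```python
from h import *
plan((480,120,270),-1.57)
```

```text
at [523.53 401.64 292.89] psi -1.4795289664223357 force [-0.94 -0.71 -0.45] gap 0.599 clk 14.32
  shift [0.2766, 0.0693, 0.0206] rot [-0.011, 0.006, 0.09] rows 7
```

Emit:
{"op": "carry_out", "data": {"steps": [0.277,0.069,0.02,-0.01,0.006,0.09,0.6,0.277,0.069,0.02,-0.01,0.006,0.09,0.6,0.277,0.069,0.02,-0.01,0.006,0.09,0.6,0.277,0.069,0.02,-0.01,0.006,0.09,0.6,0.277,0.069,0.02,-0.01,0.006,0.09,0.6,0.277,0.069,0.02,-0.01,0.006,0.09,0.6,0.277,0.069,0.02,-0.01,0.006,0.09,0.6,0.277,0.069,0.02,-0.01,0.006,0.09,0.6,0.277,0.069,0.02,-0.01,0.006,0.09,0.6,0.277,0.069,0.02,-0.01,0.006,0.09,0.6,0.277,0.069,0.02,-0.01,0.006,0.09,0.6]}}

```text
clock: 15.23
position: [477.9, 118.8, 265.4]
tool_rot: [0.005, 0.708, -0.706, -0.001]
force: [0.2, 0.0, 0.6]
finger_gap: 0.606
```

```bash
cat > bars.py <<'E'
from h import *
from scipy.optimize import least_squares
def fitbar(p,m,g):
    """fit x,y,psi of a bar lying flat: silhouette hull of 8 corners vs mask, by IoU-ish moment match"""
    M=np.array([[sx*40,sy*9,z] for sx in(-1,1) for sy in(-1,1) for z in(0,18)],float)
    def st(mask):
        a=np.argwhere(mask)[:,::-1].astype(float); c=a.mean(0); C=np.cov((a-c).T); return np.array([*c,C[0,0],C[1,1],C[0,1]])
    obs=st(m)
    def ren(q):
        c,s=np.cos(q[2]),np.sin(q[2]); W=np.c_[M[:,0]*c-M[:,1]*s+q[0],M[:,0]*s+M[:,1]*c+q[1],M[:,2]]
        h=cv2.convexHull(proj(p,W).astype(np.float32))[:,0]
        im=np.zeros((400*4,640*4),np.uint8); cv2.fillPoly(im,[np.round((h+.5)*4-.5).astype(np.int32)],1)
        r=st(im); r[:2]=(r[:2]+.5)/4-.5; r[2:]/=16; return r,im
    def f(q):
        d=ren(q)[0]-obs; d[2:]/=np.sqrt(obs[2]+obs[3]); return d
    r=least_squares(f,g,diff_step=[1e-3,2e-3,2e-2],x_scale=[1,1,.02])
    im=ren(r.x)[1]; s=cv2.resize(im,(640,400),interpolation=cv2.INTER_NEAREST)>0
    return r.x,(s&m).sum()/(s|m).sum()
def find(p,show=True):
    out=[]
    for x in models.trace("bar1",p):
        m=x["region"]; w=np.array([onz(p,u,9)[:2] for u in np.argwhere(m)[:,::-1]]); mu=w.mean(0)
        e,V=np.linalg.eigh(np.cov((w-mu).T)); d=V[:,1]
        try: q,iou=fitbar(p,m,[*mu,np.arctan2(d[1],d[0])])
        except Exception as ex: q,iou=None,0
        q[2]=(q[2]+np.pi/2)%np.pi-np.pi/2
        print(round(x["conf"],2),np.round(x["position"]),"moment",mu,"fit",np.round(q,3),"iou",round(iou,3)); out.append(q)
    return out
E
python3 - <<'E'
from bars import *
cam("scene")
p=cam("wrist","l1"); find(p)
plan((480,120,270),-1.57)
E
```

```text
0.9 [291. 171.] moment [463.73 152.43] fit [464.2  152.3   -1.27] iou 0.908
0.89 [381. 184.] moment [448.67  32.14] fit [448.58  32.22   0.68] iou 0.891
0.63 [301.  85.] moment [584.18 143.92] fit [583.76 143.74  -0.02] iou 0.84
0.58 [115. 142.] moment [518.77 434.58] fit [518.81 425.98  -1.32] iou 0.049
0.34 [272.   5.] moment [691.5  178.68] fit [707.07 199.26   1.16] iou 0.809
at [477.86 118.94 265.37] psi -1.567971794577051 force [ 0.14 -0.16  0.67] gap 0.599 clk 15.38
  shift [-0.001, -0.0021, -0.0047] rot [0.01, -0.006, 0.002] rows 1
```

View pics/l1.png

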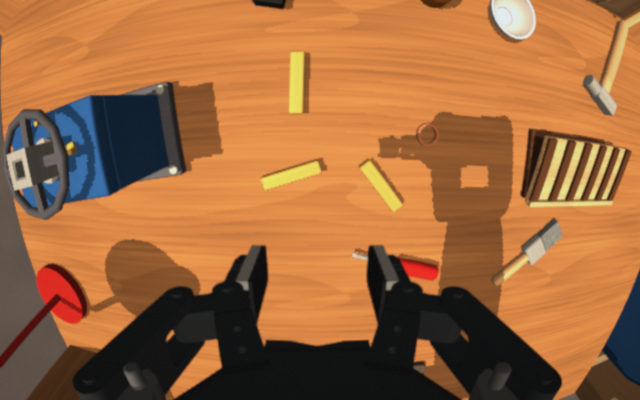

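Run:
```python
from h import *
plan((570,143.8,110),-1.59)
```

```text
at [477.86 118.94 265.37] psi -1.567971794577051 force [ 0.14 -0.16  0.67] gap 0.599 clk 15.38
  shift [-0.0256, -0.0937, 0.1543] rot [0.01, -0.006, 0.022] rows 5
```

Emit:
{"op": "carry_out", "data": {"steps": [-0.0256,-0.0937,0.154,0.01,-0.006,0.022,0.6,-0.0256,-0.0937,0.154,0.01,-0.006,0.022,0.6,-0.0256,-0.0937,0.154,0.01,-0.006,0.022,0.6,-0.0256,-0.0937,0.154,0.01,-0.006,0.022,0.6,-0.0256,-0.0937,0.154,0.01,-0.006,0.022,0.6,-0.0256,-0.0937,0.154,0.01,-0.006,0.022,0.6,-0.0256,-0.0937,0.154,0.01,-0.006,0.022,0.6,-0.0256,-0.0937,0.154,0.01,-0.006,0.022,0.6]}}

```text
clock: 16.05
position: [570.5, 143.0, 111.9]
tool_rot: [0.001, -0.7, 0.714, -0.001]
force: [0.1, 0.0, -0.1]
finger_gap: 0.606
```

Run:
```python
from bars import *
p=cam("wrist","m1"); o=find(p)
b=min(o,key=lambda q:np.hypot(q[0]-584,q[1]-144))
plan((b[0],b[1],50),b[2]-np.pi/2)
plan((b[0],b[1],8),b[2]-np.pi/2)
```

```text
0.58 [312. 304.] moment [463.41 152.56] fit [462.91 152.56  -1.26] iou 0.886
0.58 [319. 183.] moment [584.09 144.51] fit [583.85 144.49  -0.02] iou 0.951
at [570.82 142.8  112.84] psi -1.591518431826392 force [ 0.44 -0.97 -0.66] gap 0.605 clk 16.15
  shift [-0.002, -0.0127, 0.0629] rot [-0.004, -0.0, 0.003] rows 2
at [570.82 142.8  112.84] psi -1.591518431826392 force [ 0.44 -0.97 -0.66] gap 0.605 clk 16.15
  shift [-0.002, -0.0125, 0.1049] rot [-0.004, -0.0, 0.003] rows 3
```

View pics/m1.png

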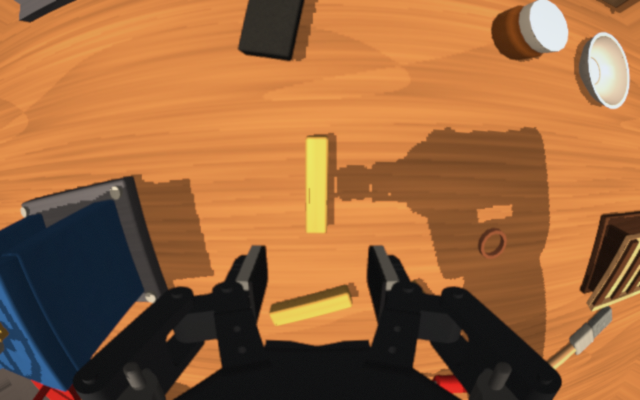

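Emit:
{"op": "carry_out", "data": {"steps": [-0.002,-0.0126,0.04,-0.004,0,0.003,0.6,-0.002,-0.0126,0.075,-0.004,0,0.003,0.6,-0.002,-0.0126,0.095,-0.004,0,0.003,0.5,-0.002,-0.0126,0.104,-0.004,0,0.003,0.5,-0.002,-0.0126,0.104,-0.004,0,0.003,0.5,-0.002,-0.0126,0.104,-0.004,0,0.003,0.5]}}

```text
clock: 16.65
position: [583.6, 144.2, 8.1]
tool_rot: [-0.001, -0.698, 0.716, 0.0]
force: [0.2, -0.3, -0.7]
finger_gap: 0.5
```

Run:
```python
from h import *
plan((583.9,144.5,8),-1.59)
p=cam("wrist"); im=p["pixels"][:,:,::-1]
cv2.imwrite("pics/m2.png",cv2.resize(im[130:340,200:440],None,fx=3.2,fy=2.8))
```

```text
at [583.6  144.22   8.06] psi -1.5949965080534185 force [ 0.18 -0.28 -0.72] gap 0.5 clk 16.65
  shift [-0.0003, -0.0003, 0.0001] rot [0.001, -0.0, -0.005] rows 1
```

View pics/m2.png

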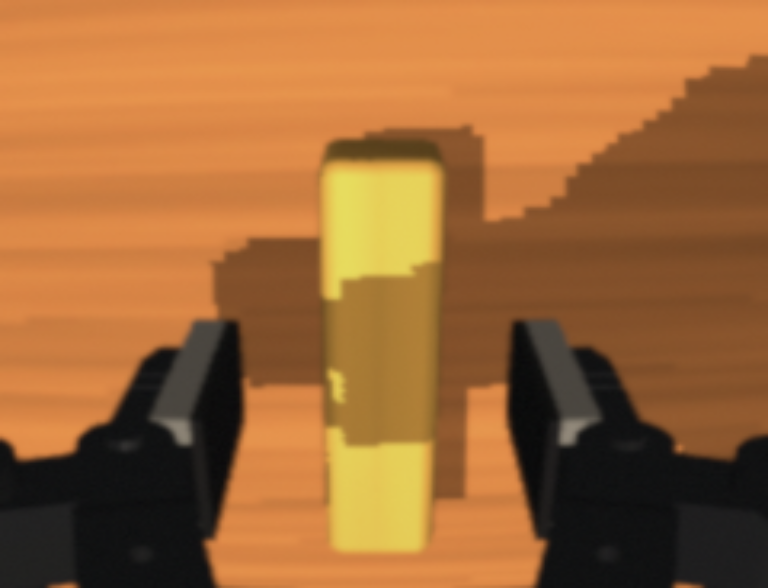

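Centred on the bar. I'll close on it and lift.

Emit:
{"op": "carry_out", "data": {"steps": [0,0,0,0,0,0,0,0,0,0,0,0,0,0,0,0,0,0,0,0,0,0,0,0,0,0,0,0,0,0,0,0,0,0,0,0,0,0,0,0,0,0,0,0,-0.02,0,0,0,0,0,0,-0.05,0,0,0,0,0,0,-0.09,0,0,0,0,0,0,-0.13,0,0,0,0,0,0,-0.15,0,0,0,0,0,0,-0.15,0,0,0,0]}}

```text
clock: 17.7
position: [587.0, 144.6, 163.8]
tool_rot: [0.004, -0.699, 0.716, -0.003]
force: [0.7, 1.0, -1.3]
finger_gap: 0.186
```

```bash
cat >> h.py <<'E'
TR=Ro.from_euler("z",0.01)*Ro.from_euler("y",-np.radians(15)); TT=np.array([487,-311.7,52.])
def trayplan(x,y,z,psi=-np.pi/2):
    """TCP at tray coords, tool axis square to the board, jaws across the lane"""
    P,R,s=tool()
    xyz=TR.apply([x,y,z])+TT
    Rt=TR*Ro.from_matrix(np.array([[np.cos(psi),np.sin(psi),0],[np.sin(psi),-np.cos(psi),0],[0,0,-1.]]))
    d=R.inv().apply(xyz-P)/1000; r=(R.inv()*Rt).as_rotvec()
    print("at",P,"in tray",TR.inv().apply(P-TT),"force",s["force"],"gap",round(s["finger_gap"],3),"clk",round(s["clock"],2))
    print("  goal",xyz," shift",np.round(d,4).tolist(),"rot",np.round(r,3).tolist(),"rows",max(np.linalg.norm(d)/.0417,np.linalg.norm(r)/.125).__ceil__())
E
python3 - <<'E'
from h import *
p=cam("wrist","m3")
trayplan(-2,84,90); trayplan(-2,-84,90)
E
```

```text
at [585.07 144.42 159.99] in tray [127.08 455.11  77.74] force [ 0.56  0.9  -1.29] gap 0.192 clk 17.75
  goal [ 460.94 -227.96  138.42]  shift [0.3753, 0.1152, 0.0211] rot [0.258, -0.004, -0.034] rows 10
at [585.07 144.42 159.99] in tray [127.08 455.11  77.74] force [ 0.56  0.9  -1.29] gap 0.192 clk 17.75
  goal [ 462.62 -395.95  138.42]  shift [0.5432, 0.1095, 0.0211] rot [0.258, -0.004, -0.034] rows 14
```

View pics/m3.png

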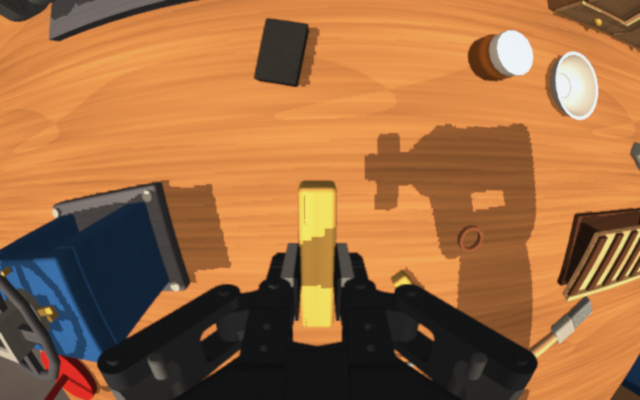

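Emit:
{"op": "carry_out", "data": {"steps": [0.04,0.008,-0.01,0,0,0,0,0.08,0.016,-0.02,0,0,-0.03,0,0.543,0.1095,0.021,0.258,-0.004,-0.034,0,0.543,0.1095,0.021,0.258,-0.004,-0.034,0,0.543,0.1095,0.021,0.258,-0.004,-0.034,0,0.543,0.1095,0.021,0.258,-0.004,-0.034,0,0.543,0.1095,0.021,0.258,-0.004,-0.034,0,0.543,0.1095,0.021,0.258,-0.004,-0.034,0,0.543,0.1095,0.021,0.258,-0.004,-0.034,0,0.543,0.1095,0.021,0.258,-0.004,-0.034,0,0.543,0.1095,0.021,0.258,-0.004,-0.034,0,0.543,0.1095,0.021,0.258,-0.004,-0.034,0]}}

```text
clock: 18.75
position: [470.9, -339.9, 137.4]
tool_rot: [-0.09, 0.705, -0.698, 0.087]
force: [-0.1, 0.8, -0.7]
finger_gap: 0.188
```

Run:
```python
from h import *
trayplan(-2,-84,60)
p=cam("wrist","m4")
```

```text
at [ 470.91 -339.86  137.42] in tray [  6.3  -28.    86.75] force [-0.1   0.78 -0.72] gap 0.188 clk 18.75
  goal [ 470.38 -395.87  109.44]  shift [0.0561, 0.0079, 0.0267] rot [0.011, 0.003, -0.001] rows 2
```

View pics/m4.png

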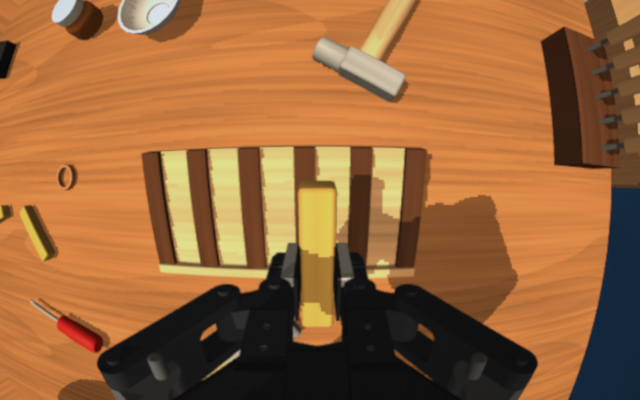

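Emit:
{"op": "carry_out", "data": {"steps": [0.04,0.004,0.01,0.005,0,0,0,0.056,0.008,0.027,0.011,0.003,0,0,0.056,0.008,0.027,0.011,0.003,0,0,0.056,0.008,0.027,0.011,0.003,0,0,0.056,0.008,0.027,0.011,0.003,0,0,0.056,0.008,0.027,0.011,0.003,0,0]}}

```text
clock: 19.3
position: [473.0, -394.1, 112.3]
tool_rot: [-0.093, 0.705, -0.697, 0.094]
force: [0.6, -0.5, -1.4]
finger_gap: 0.188
```

Run:
```python
from h import *
cam("scene")
p=cam("wrist","m5"); im=p["pixels"][:,:,::-1].copy()
# overlay predicted lane corners
for y in(-84,-42,0):
    for s in(-13,13):
        for a,b in[((50,y+s,0),(-50,y+s,0))]:
            q=proj(p,TR.apply(np.array([a,b],float))+TT)
            cv2.line(im,tuple(int(v) for v in q[0]),tuple(int(v) for v in q[1]),(255,0,255),1)
cv2.imwrite("pics/m5.png",cv2.resize(im[100:340,150:450],None,fx=2.6,fy=2.4))
trayplan(-4,-84,20)
```

```text
at [ 473.37 -394.6   113.35] in tray [  1.92 -82.76  63.  ] force [ 0.45 -0.06 -1.59] gap 0.192 clk 19.4
  goal [ 478.8  -395.79   70.28]  shift [0.0011, 0.0061, 0.043] rot [-0.004, -0.004, 0.002] rows 2
```

View pics/m5.png

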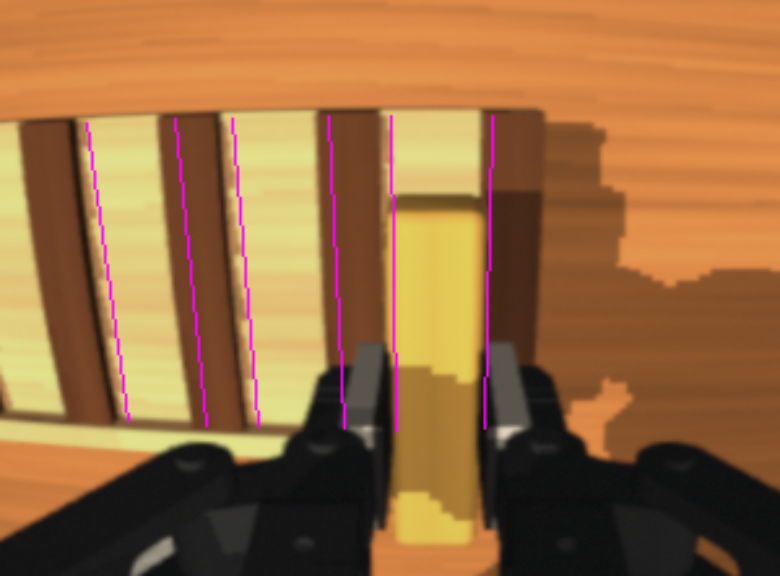

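Run:
```python
from tray import *
p=cam("wrist","m6")
a=cv2.imread("pics/m6.png")
cv2.imwrite("pics/m6z.png",cv2.resize(a[100:340,150:450],None,fx=2.6,fy=2.4))
up=[((22,122),29),((73,122),13),((160,115),-13),((218,115),-29),((320,112),-55),((380,110),-71),((485,110),-97),((543,110),-113)]
lo=[((68,415),29),((112,420),13),((193,415),-13),((243,425),-29)]
uv=np.array([u for u,_ in up+lo])/[2.6,2.4]+[150,100]
M=np.array([[50,y,6] for _,y in up]+[[-50,y,6] for _,y in lo],float)
def f(q):
    R,t=T([*q[:3],52]); return (proj(p,R.apply(M)+t)-uv).ravel()
r=least_squares(f,[487,-311,0.01],loss="soft_l1"); print(r.x); print(f(r.x).reshape(-1,2).T)
g=lambda q:(lambda R,t:(proj(p,R.apply(M)+t)-uv).ravel())(*T(q))
r=least_squares(g,[487,-311,0.01,52],loss="soft_l1"); print(r.x); print(g(r.x).reshape(-1,2).T)
for n in("scene","side"):
    q=cam(n);
    for x in models.pinpoint("tray",q)[:1]: print(n,x["position"],onz(q,x["position"],52))
trayplan(-4,-84,20)
```

```text
[ 489.91 -309.11    0.  ]
[[-0.49 -0.73 -0.12 -0.02 -1.    0.22 -0.3   1.68 -0.16  0.59 -0.03  0.5 ]
 [-1.04 -2.05 -0.54 -1.21 -0.66  0.02  0.26  0.71  1.11  0.41  4.45  1.27]]
[ 489.97 -308.59    0.01   49.84]
[[ 0.25 -0.16  0.13 -0.   -1.39 -0.43 -1.37  0.37  0.43  1.04  0.17  0.53]
 [-0.69 -1.71 -0.21 -0.89 -0.37  0.29  0.47  0.87  0.37 -0.38  3.59  0.37]]
scene [244.6, 163.2] [ 500.36 -313.93   52.  ]
side [432.2, 182.7] [ 488.16 -303.78   52.  ]
at [ 473.21 -395.34  113.4 ] in tray [  1.76 -83.5   63.1 ] force [ 0.18  0.15 -2.67] gap 0.186 clk 19.65
  goal [ 478.8  -395.79   70.28]  shift [0.0003, 0.0059, 0.0431] rot [-0.004, -0.004, 0.001] rows 2
```

View pics/m6z.png

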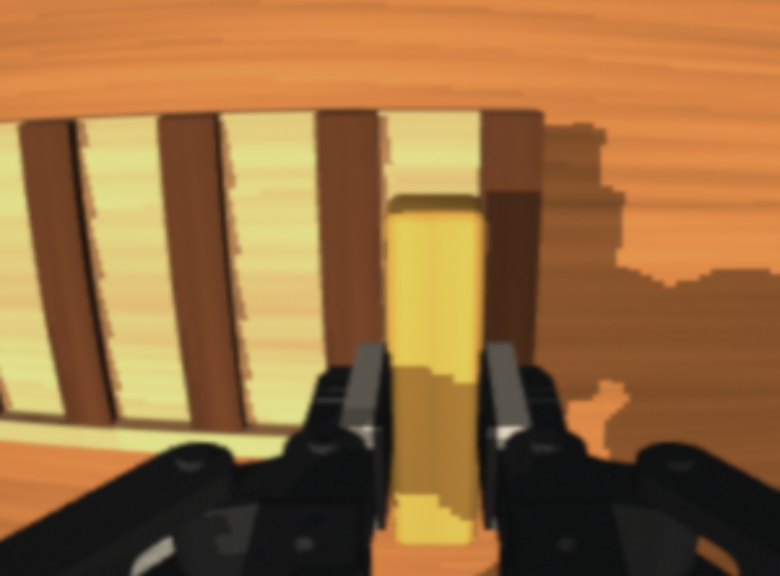

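```bash
sed -i 's/from_euler("z",0.01)/from_euler("z",0.004)/; s/487,-311.7,52/489.5,-309.3,52/' h.py
python3 - <<'E'
from h import *
trayplan(-4,-84,20)
E
```

```text
at [ 473.21 -395.34  113.4 ] in tray [ -0.18 -85.98  63.62] force [ 0.18  0.15 -2.67] gap 0.186 clk 19.65
  goal [ 480.8  -393.34   70.28]  shift [-0.0021, 0.004, 0.0436] rot [-0.004, -0.003, 0.007] rows 2
```

Emit:
{"op": "carry_out", "data": {"steps": [-0.0021,0.004,0.02,-0.004,-0.003,0.007,0,-0.0021,0.004,0.035,-0.004,-0.003,0.007,0,-0.0021,0.004,0.0436,-0.004,-0.003,0.007,0,-0.0021,0.004,0.0436,-0.004,-0.003,0.007,0,-0.0021,0.004,0.0436,-0.004,-0.003,0.007,0,-0.0021,0.004,0.0436,-0.004,-0.003,0.007,0]}}

```text
clock: 20.15
position: [480.9, -394.2, 70.7]
tool_rot: [-0.093, 0.702, -0.7, 0.092]
force: [-0.0, -0.2, -2.1]
finger_gap: 0.188
```

Run:
```python
from h import *
trayplan(-4,-84,9)
p=cam("wrist","m7"); a=p["pixels"][:,:,::-1]
cv2.imwrite("pics/m7z.png",cv2.resize(a[100:340,150:450],None,fx=2.6,fy=2.4))
```

```text
at [ 480.9  -394.17   70.72] in tray [ -3.79 -84.83  20.39] force [-0.04 -0.17 -2.06] gap 0.188 clk 20.15
  goal [ 483.64 -393.32   59.66]  shift [-0.0008, 0.0002, 0.0114] rot [-0.001, -0.0, -0.001] rows 1
```

View pics/m7z.png

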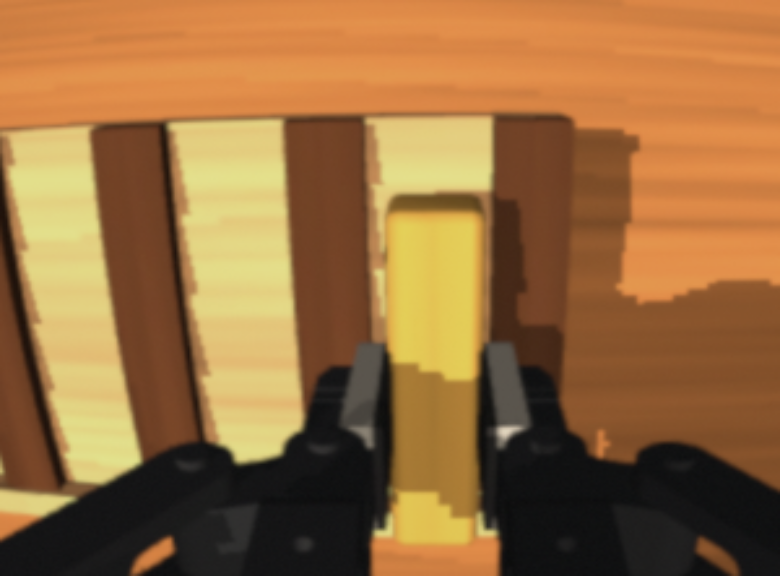

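Emit:
{"op": "carry_out", "data": {"steps": [-0.0012,0.0002,0.005,0,0,0,0,-0.0012,0.0002,0.009,0,0,0,0,-0.0012,0.0002,0.011,0,0,0,0,-0.0012,0.0002,0.011,0,0,0,0,-0.0012,0.0002,0.011,0,0,0,0]}}

```text
clock: 20.62
position: [483.1, -392.4, 59.3]
tool_rot: [-0.093, 0.702, -0.7, 0.092]
force: [-1.8, 1.2, 1.9]
finger_gap: 0.185
```

Run:
```python
from h import *
trayplan(-4,-84,8)
p=cam("wrist","m8"); a=p["pixels"][:,:,::-1]
cv2.imwrite("pics/m8z.png",cv2.resize(a[100:340,150:450],None,fx=2.6,fy=2.4))
```

```text
at [ 483.13 -392.37   59.33] in tray [ -4.58 -83.04   8.81] force [-1.76  1.15  1.95] gap 0.185 clk 20.62
  goal [ 483.9  -393.32   58.69]  shift [0.001, -0.0006, 0.0008] rot [0.001, 0.001, -0.001] rows 1
```

View pics/m8z.png

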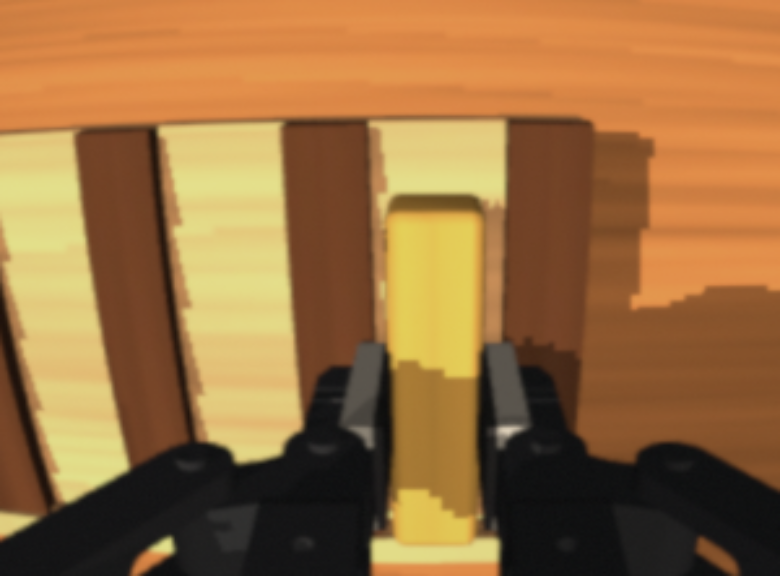

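Emit:
{"op": "carry_out", "data": {"steps": [0,0,0,0,0,0,0.45,0,0,0,0,0,0,0.45,0,0,0,0,0,0,0.45,0,0,0,0,0,0,0.45,0,0,-0.02,0,0,0,0.45,0,0,-0.05,0,0,0,0.45,0,0,-0.09,0,0,0,0.45,0,0,-0.11,0,0,0,0.45]}}

```text
clock: 21.33
position: [455.3, -394.0, 169.7]
tool_rot: [-0.092, 0.702, -0.7, 0.094]
force: [1.2, -0.7, 0.9]
finger_gap: 0.453
```

Run:
```python
from bars import *
p=cam("wrist","m9")
for x in models.pinpoint("bar1",p): print(x)
q=cam("scene","m9s")
print("scene"); find(q)
plan((448.6,32.2,180),0.68-np.pi/2)
```

```text
{'position': [27.6, 219.7], 'conf': 0.73}
{'position': [318.1, 201.0], 'conf': 0.59}
scene
0.64 [386. 220.] moment [466.52 151.46] fit [466.52 151.46  -1.26] iou 0.886
0.63 [352. 204.] moment [452.4   33.55] fit [452.12  33.27   0.69] iou 0.665
0.58 [230. 151.] moment [ 437.46 -439.92] fit [ 438.69 -439.31   -0.21] iou 0.596
0.32 [472. 228.] moment [374.17 356.63] fit [355.42 333.76   0.46] iou 0.032
at [ 454.78 -392.76  165.8 ] psi -1.5678050591547301 force [-0.18  0.27 -1.03] gap 0.449 clk 21.53
  shift [-0.425, 0.001, -0.015] rot [-0.252, -0.089, -0.673] rows 11
```

View pics/m9.png

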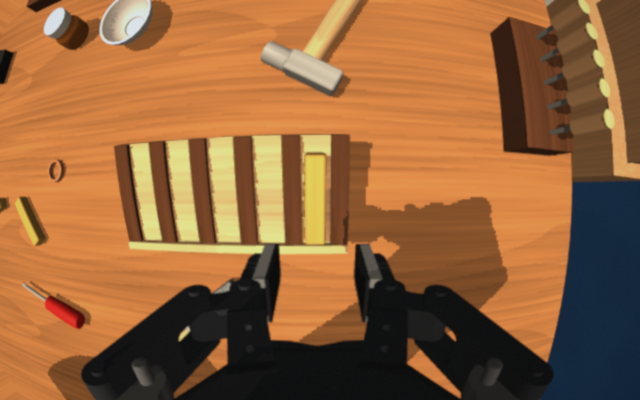

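Emit:
{"op": "carry_out", "data": {"steps": [-0.03,0,-0.02,0,0,0,0.6,-0.06,0,-0.02,-0.1,0,-0.1,0.6,-0.425,0.001,-0.015,-0.252,-0.089,-0.673,0.6,-0.425,0.001,-0.015,-0.252,-0.089,-0.673,0.6,-0.425,0.001,-0.015,-0.252,-0.089,-0.673,0.6,-0.425,0.001,-0.015,-0.252,-0.089,-0.673,0.6,-0.425,0.001,-0.015,-0.252,-0.089,-0.673,0.6,-0.425,0.001,-0.015,-0.252,-0.089,-0.673,0.6,-0.425,0.001,-0.015,-0.252,-0.089,-0.673,0.6,-0.425,0.001,-0.015,-0.252,-0.089,-0.673,0.6,-0.425,0.001,-0.015,-0.252,-0.089,-0.673,0.6,-0.425,0.001,-0.015,-0.252,-0.089,-0.673,0.6]}}

```text
clock: 22.53
position: [446.5, 37.5, 177.4]
tool_rot: [-0.001, 0.904, -0.428, -0.003]
force: [0.3, -1.1, 0.9]
finger_gap: 0.599
```

Run:
```python
from bars import *
plan((448.6,32.2,100),0.68-np.pi/2)
```

```text
at [446.48  37.53 177.39] psi -0.8841135100207305 force [ 0.34 -1.08  0.94] gap 0.599 clk 22.53
  shift [0.006, 0.0016, 0.0774] rot [0.002, 0.007, 0.007] rows 2
```

Emit:
{"op": "carry_out", "data": {"steps": [0.005,0.0016,0.04,0,0,0.007,0.6,0.005,0.0016,0.07,0,0,0.007,0.6,0.005,0.0016,0.07,0,0,0.007,0.6,0.005,0.0016,0.07,0,0,0.007,0.6,0.005,0.0016,0.07,0,0,0.007,0.6]}}

```text
clock: 22.95
position: [450.7, 27.3, 110.4]
tool_rot: [-0.0, 0.901, -0.434, -0.001]
force: [0.3, 0.4, 0.5]
finger_gap: 0.6
```

Run:
```python
from bars import *
cam("scene");p=cam("wrist","n1"); o=find(p)
b=min(o,key=lambda q:np.hypot(q[0]-449,q[1]-32))
plan((b[0],b[1],8),b[2]-np.pi/2)
```

```text
0.97 [308. 196.] moment [449.52  33.04] fit [449.23  32.73   0.67] iou 0.942
0.88 [209.  96.] moment [463.79 152.37] fit [464.13 153.13  -1.28] iou 0.931
0.87 [581. 372.] moment [ 489.79 -531.85] fit [ 490.95 -533.1    -0.82] iou 0.748
0.28 [432. 187.] moment [520.22 -29.59] fit [520.22 -29.59  -1.46] iou 0.146
at [451.82  27.13 111.92] psi -0.8980209953912339 force [-0.32 -0.36  0.55] gap 0.596 clk 23.1
  shift [-0.0061, -0.0012, 0.1039] rot [-0.003, -0.001, 0.0] rows 3
```

View pics/n1.png

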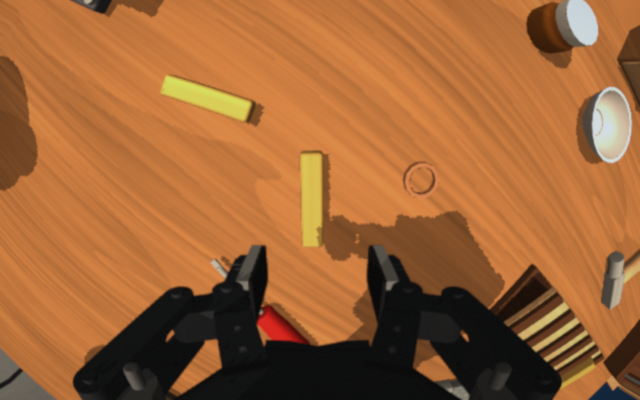

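Run:
```python
from h import *
p=cam("wrist")
c=np.array([449.2,32.7,0]);psi=-0.898
X=np.array([np.cos(psi),np.sin(psi),0]);Y=np.array([np.sin(psi),-np.cos(psi),0])
for u in [(212,260),(235,285),(262,312),(300,342)]:
    w=onz(p,u,8)-c; print(u,w@X,w@Y)
```

```text
(212, 260) -93.37116137767948 60.085771492358475
(235, 285) -73.76634180980723 86.7271416328674
(262, 312) -49.84093785640989 118.21837404279678
(300, 342) -12.887396245313763 158.34557727539868
```

Emit:
{"op": "carry_out", "data": {"steps": [-0.006,-0.0012,0.04,-0.003,0,0,0.6,-0.006,-0.0012,0.075,-0.003,0,0,0.6,-0.006,-0.0012,0.095,-0.003,0,0,0.5,-0.006,-0.0012,0.1035,-0.003,0,0,0.5,-0.006,-0.0012,0.1035,-0.003,0,0,0.5,-0.006,-0.0012,0.1035,-0.003,0,0,0.5]}}

```text
clock: 23.65
position: [448.6, 33.0, 7.6]
tool_rot: [0.001, 0.901, -0.434, -0.0]
force: [0.6, -0.1, 1.1]
finger_gap: 0.499
```

Run:
```python
from h import *
plan((449.2,32.7,8),-0.9)
p=cam("wrist"); im=p["pixels"][:,:,::-1]
cv2.imwrite("pics/n2.png",cv2.resize(im[130:340,200:440],None,fx=3.2,fy=2.8))
```

```text
at [448.61  32.95   7.6 ] psi -0.8977185161948462 force [ 0.57 -0.11  1.09] gap 0.499 clk 23.65
  shift [0.0006, -0.0003, -0.0004] rot [0.002, 0.0, 0.002] rows 1
```

View pics/n2.png

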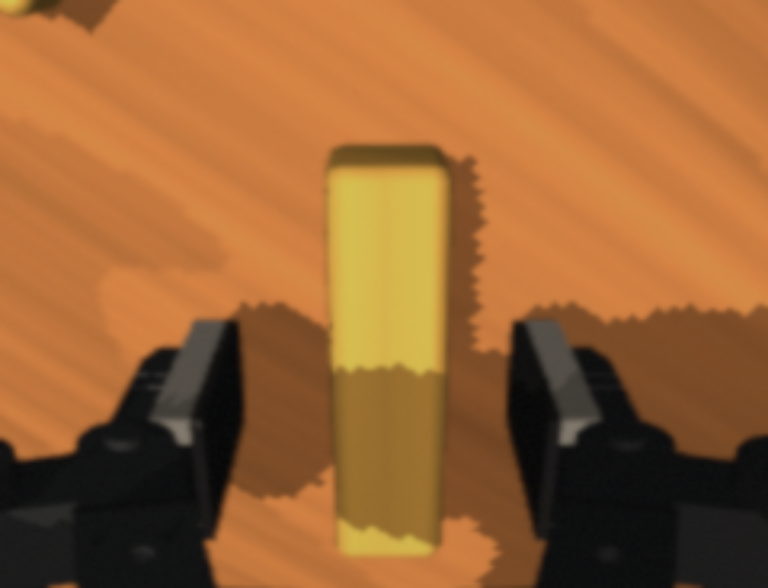

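Centred on this bar too, so close and lift.

Emit:
{"op": "carry_out", "data": {"steps": [0.0005,0,-0.0005,0,0,0,0,0.0005,0,-0.0005,0,0,0,0,0.0005,0,-0.0005,0,0,0,0,0.0005,0,-0.0005,0,0,0,0,0.0005,0,-0.0005,0,0,0,0,0.0005,0,-0.0005,0,0,0,0,0,0,-0.02,0,0,0,0,0,0,-0.05,0,0,0,0,0,0,-0.09,0,0,0,0,0,0,-0.13,0,0,0,0,0,0,-0.15,0,0,0,0,0,0,-0.15,0,0,0,0]}}

```text
clock: 24.7
position: [451.7, 32.8, 163.0]
tool_rot: [-0.001, 0.901, -0.434, 0.005]
force: [0.7, 0.3, -1.8]
finger_gap: 0.191
```

Run:
```python
from h import *
p=cam("wrist","n3")
trayplan(-4,0,70)
```

```text
at [449.79  33.05 159.61] in tray [ -9.19 342.51 113.86] force [ 0.01 -0.71 -2.11] gap 0.192 clk 24.75
  goal [ 467.52 -309.39  118.58]  shift [0.2786, 0.1997, 0.0417] rot [0.249, 0.085, 0.666] rows 9
```

View pics/n3.png

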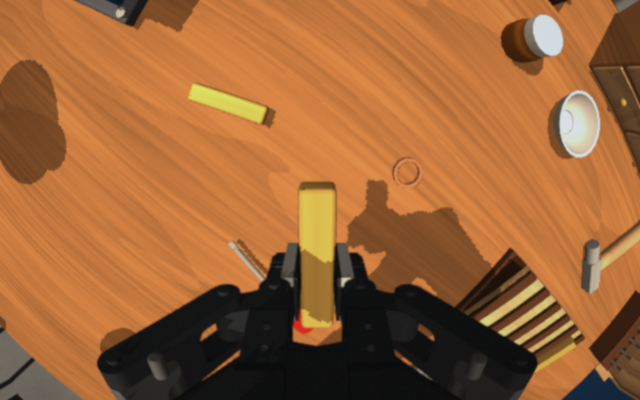

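Emit:
{"op": "carry_out", "data": {"steps": [0.03,0.02,0,0.02,0.01,0.07,0,0.06,0.043,0,0.05,0.02,0.15,0,0.279,0.2,0.03,0.249,0.085,0.666,0,0.279,0.2,0.03,0.249,0.085,0.666,0,0.279,0.2,0.03,0.249,0.085,0.666,0,0.279,0.2,0.03,0.249,0.085,0.666,0,0.279,0.2,0.03,0.249,0.085,0.666,0,0.279,0.2,0.03,0.249,0.085,0.666,0,0.279,0.2,0.03,0.249,0.085,0.666,0,0.279,0.2,0.042,0.249,0.085,0.666,0,0.279,0.2,0.042,0.249,0.085,0.666,0,0.279,0.2,0.042,0.249,0.085,0.666,0]}}

```text
clock: 25.75
position: [463.5, -307.0, 111.0]
tool_rot: [-0.091, 0.703, -0.701, 0.086]
force: [-0.2, -0.4, -2.6]
finger_gap: 0.19
```

Run:
```python
from h import *
cam("scene");trayplan(-4,0,20)
```

```text
at [ 464.21 -307.2   112.2 ] in tray [-8.84  2.2  64.7 ] force [-0.19  0.27 -2.36] gap 0.188 clk 25.8
  goal [ 480.46 -309.34   70.28]  shift [0.0024, -0.0053, 0.0446] rot [0.01, 0.005, -0.001] rows 2
```

Emit:
{"op": "carry_out", "data": {"steps": [0.0024,-0.0053,0.02,0.01,0.005,0,0,0.0024,-0.0053,0.035,0.01,0.005,0,0,0.0024,-0.0053,0.0436,0.01,0.005,0,0,0.0024,-0.0053,0.0436,0.01,0.005,0,0,0.0024,-0.0053,0.0436,0.01,0.005,0,0,0.0024,-0.0053,0.0436,0.01,0.005,0,0]}}

```text
clock: 26.3
position: [481.9, -311.7, 74.7]
tool_rot: [-0.092, 0.702, -0.7, 0.095]
force: [0.3, -0.7, -1.7]
finger_gap: 0.191
```

Run:
```python
from h import *
cam("scene");trayplan(-4,0,9)
p=cam("wrist"); a=p["pixels"][:,:,::-1]
cv2.imwrite("pics/n7z.png",cv2.resize(a[100:340,150:450],None,fx=2.6,fy=2.4))
```

```text
at [ 482.01 -312.05   74.94] in tray [-1.31 -2.72 24.1 ] force [ 0.38  0.95 -2.22] gap 0.185 clk 26.35
  goal [ 483.31 -309.32   59.66]  shift [-0.0028, 0.0028, 0.0151] rot [-0.004, -0.005, 0.0] rows 1
```

View pics/n7z.png

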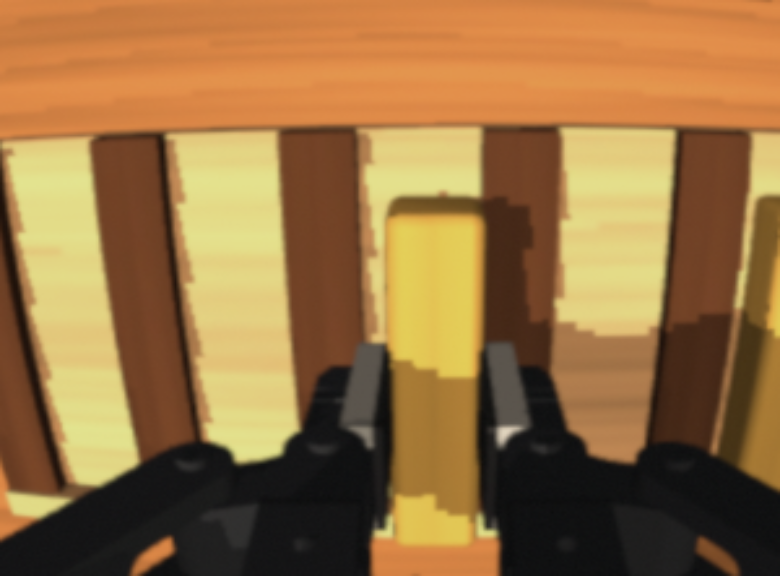

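Emit:
{"op": "carry_out", "data": {"steps": [-0.0028,0.0028,0.002,-0.004,-0.005,0,0,-0.0028,0.0028,0.002,-0.004,-0.005,0,0,-0.0028,0.0028,0.007,-0.004,-0.005,0,0,-0.0028,0.0028,0.011,-0.004,-0.005,0,0,-0.0028,0.0028,0.0135,-0.004,-0.005,0,0,-0.0028,0.0028,0.0145,-0.004,-0.005,0,0,-0.0028,0.0028,0.0145,-0.004,-0.005,0,0]}}

```text
clock: 26.98
position: [482.2, -308.9, 59.5]
tool_rot: [-0.092, 0.703, -0.7, 0.09]
force: [-5.8, 2.6, 5.3]
finger_gap: 0.192
```

Run:
```python
from h import *
trayplan(-4,0,9)
p=cam("wrist"); a=p["pixels"][:,:,::-1]
cv2.imwrite("pics/n8z.png",cv2.resize(a[100:340,150:450],None,fx=2.6,fy=2.4))
```

```text
at [ 482.15 -308.95   59.49] in tray [-5.16  0.38  9.13] force [-5.84  2.56  5.28] gap 0.192 clk 26.98
  goal [ 483.31 -309.32   59.66]  shift [0.0004, -0.0012, 0.0001] rot [0.003, 0.003, 0.0] rows 1
```

View pics/n8z.png

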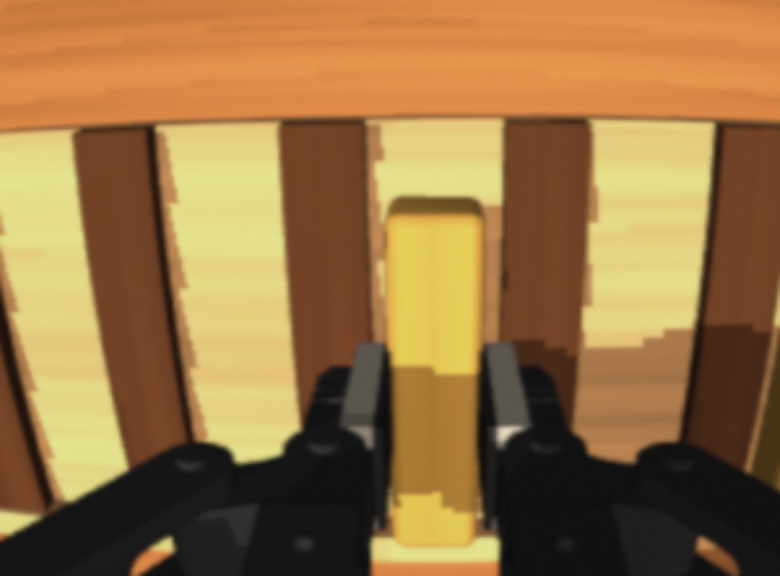

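The bar is on the floor of its lane, so release and retreat.

Emit:
{"op": "carry_out", "data": {"steps": [0,0,0,0,0,0,0.45,0,0,0,0,0,0,0.45,0,0,0,0,0,0,0.45,0,0,0,0,0,0,0.45,0,0,-0.02,0,0,0,0.45,0,0,-0.05,0,0,0,0.45,0,0,-0.09,0,0,0,0.45,0,0,-0.11,0,0,0,0.45]}}

```text
clock: 27.7
position: [454.9, -310.6, 169.5]
tool_rot: [-0.092, 0.702, -0.7, 0.094]
force: [-0.0, -0.1, 0.3]
finger_gap: 0.446
```

Run:
```python
from bars import *
p=cam("wrist","n9")
q=cam("scene"); find(q)
plan((464,152.5,180),-1.27+np.pi/2)
```

```text
0.72 [229. 149.] moment [ 438.4  -439.19] fit [ 437.85 -439.05   -0.13] iou 0.658
0.57 [386. 221.] moment [466.16 153.32] fit [466.15 153.27  -1.27] iou 0.877
0.54 [248. 158.] moment [ 437.49 -351.72] fit [ 438.17 -349.93   -0.19] iou 0.66
at [ 455.08 -310.56  167.93] psi -1.567699878219839 force [-0.53 -0.9  -0.93] gap 0.446 clk 27.85
  shift [-0.463, -0.0135, -0.0104] rot [-0.18, -0.249, -1.856] rows 16
```

View pics/n9.png

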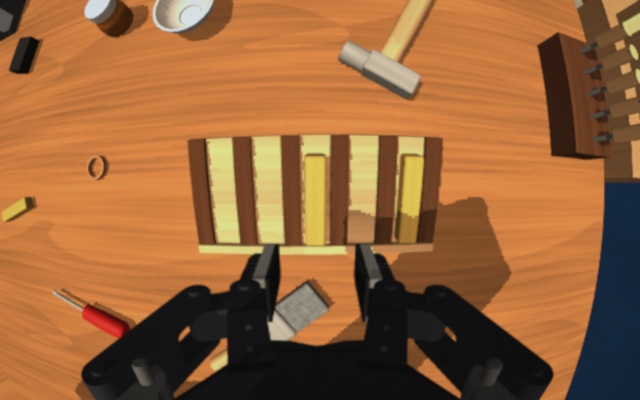

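Emit:
{"op": "carry_out", "data": {"steps": [-0.03,0,-0.02,0,0,-0.1,0.6,-0.06,0,-0.02,0,0,-0.2,0.6,-0.463,-0.0135,-0.0104,-0.18,-0.249,-1.856,0.6,-0.463,-0.0135,-0.0104,-0.18,-0.249,-1.856,0.6,-0.463,-0.0135,-0.0104,-0.18,-0.249,-1.856,0.6,-0.463,-0.0135,-0.0104,-0.18,-0.249,-1.856,0.6,-0.463,-0.0135,-0.0104,-0.18,-0.249,-1.856,0.6,-0.463,-0.0135,-0.0104,-0.18,-0.249,-1.856,0.6,-0.463,-0.0135,-0.0104,-0.18,-0.249,-1.856,0.6,-0.463,-0.0135,-0.0104,-0.18,-0.249,-1.856,0.6,-0.463,-0.0135,-0.0104,-0.18,-0.249,-1.856,0.6,-0.463,-0.0135,-0.0104,-0.18,-0.249,-1.856,0.6]}}

```text
clock: 28.85
position: [461.4, 157.0, 177.2]
tool_rot: [-0.025, 0.998, -0.059, 0.026]
force: [0.8, -0.2, 0.6]
finger_gap: 0.602
```

Run:
```python
from h import *
cam("scene");plan((462,150,110),0.3)
```

```text
at [461.73 160.02 177.38] psi -0.11238506328757739 force [-1.68  1.01 -0.07] gap 0.603 clk 28.9
  shift [-0.0018, 0.0137, 0.0667] rot [-0.046, -0.059, -0.411] rows 4
```

Emit:
{"op": "carry_out", "data": {"steps": [-0.0018,0.01,0.065,-0.046,-0.059,-0.411,0.6,-0.0018,0.01,0.065,-0.046,-0.059,-0.411,0.6,-0.0018,0.01,0.065,-0.046,-0.059,-0.411,0.6,-0.0018,0.01,0.065,-0.046,-0.059,-0.411,0.6,-0.0018,0.01,0.065,-0.046,-0.059,-0.411,0.6,-0.0018,0.01,0.065,-0.046,-0.059,-0.411,0.6,-0.0018,0.01,0.065,-0.046,-0.059,-0.411,0.6]}}

```text
clock: 29.48
position: [463.3, 147.1, 113.1]
tool_rot: [0.001, 0.99, 0.141, 0.001]
force: [0.3, 0.3, -0.0]
finger_gap: 0.599
```

Run:
```python
from bars import *
cam("scene");p=cam("wrist","o1"); o=find(p)
b=min(o,key=lambda q:np.hypot(q[0]-464,q[1]-152))
plan((b[0],b[1],8),b[2]+np.pi/2)
```

```text
0.78 [318. 192.] moment [464.01 152.79] fit [464.11 152.39  -1.27] iou 0.935
at [463.72 147.01 113.91] psi 0.2841022691087018 force [-0.38  0.24  0.05] gap 0.602 clk 29.63
  shift [0.0015, -0.0054, 0.1059] rot [0.004, -0.003, -0.018] rows 3
```

View pics/o1.png

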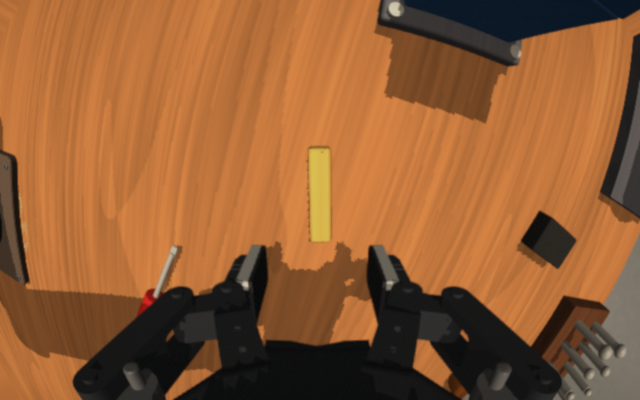

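Emit:
{"op": "carry_out", "data": {"steps": [0.0015,-0.0054,0.04,0.004,-0.003,-0.018,0.6,0.0015,-0.0054,0.075,0.004,-0.003,-0.018,0.6,0.0015,-0.0054,0.095,0.004,-0.003,-0.018,0.5,0.0015,-0.0054,0.1055,0.004,-0.003,-0.018,0.5,0.0015,-0.0054,0.1055,0.004,-0.003,-0.018,0.5,0.0015,-0.0054,0.1055,0.004,-0.003,-0.018,0.5]}}

```text
clock: 30.13
position: [464.5, 152.4, 8.8]
tool_rot: [-0.0, 0.989, 0.151, 0.0]
force: [-0.1, 0.7, 0.1]
finger_gap: 0.502
```

Run:
```python
from h import *
plan((464.1,152.5,8),0.303)
p=cam("wrist"); im=p["pixels"][:,:,::-1]
cv2.imwrite("pics/o2.png",cv2.resize(im[130:340,200:440],None,fx=3.2,fy=2.8))
```

```text
at [464.52 152.39   8.79] psi 0.30253027381082276 force [-0.08  0.66  0.1 ] gap 0.502 clk 30.13
  shift [-0.0004, -0.0002, 0.0008] rot [-0.0, -0.0, -0.0] rows 1
```

View pics/o2.png

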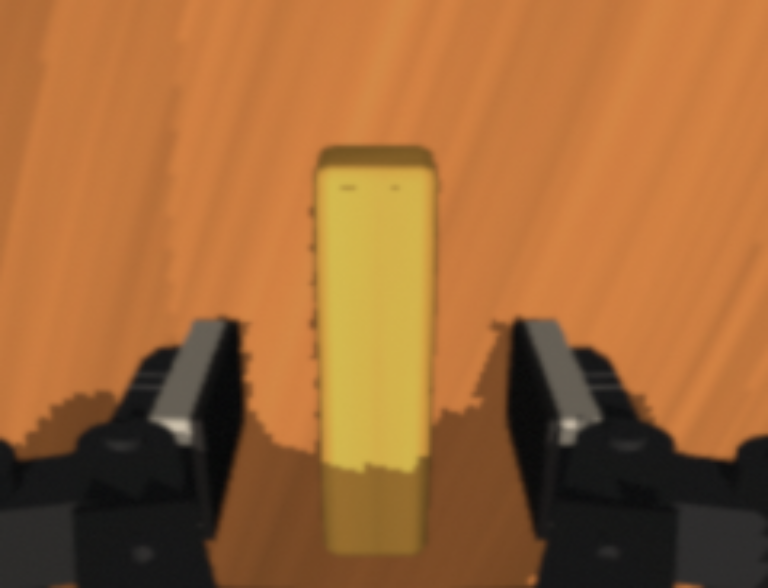

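Emit:
{"op": "carry_out", "data": {"steps": [-0.0004,0,0.0005,0,0,0,0,-0.0004,0,0.0005,0,0,0,0,-0.0004,0,0.0005,0,0,0,0,-0.0004,0,0.0005,0,0,0,0,-0.0004,0,0.0005,0,0,0,0,-0.0004,0,0.0005,0,0,0,0,0,0,-0.02,0,0,0,0,0,0,-0.05,0,0,0,0,0,0,-0.09,0,0,0,0,0,0,-0.13,0,0,0,0,0,0,-0.15,0,0,0,0,0,0,-0.15,0,0,0,0]}}

```text
clock: 31.18
position: [467.8, 152.9, 164.9]
tool_rot: [0.0, 0.989, 0.151, 0.006]
force: [1.6, 0.9, -1.5]
finger_gap: 0.185
```

Run:
```python
from h import *
p=cam("wrist","o3")
trayplan(-4,84,70)
```

```text
at [465.86 152.63 161.43] in tray [  7.27 462.02 111.34] force [-0.37 -0.02 -2.07] gap 0.186 clk 31.23
  goal [ 467.18 -225.39  118.58]  shift [-0.1118, 0.3612, 0.0424] rot [0.175, 0.239, 1.858] rows 16
```

View pics/o3.png

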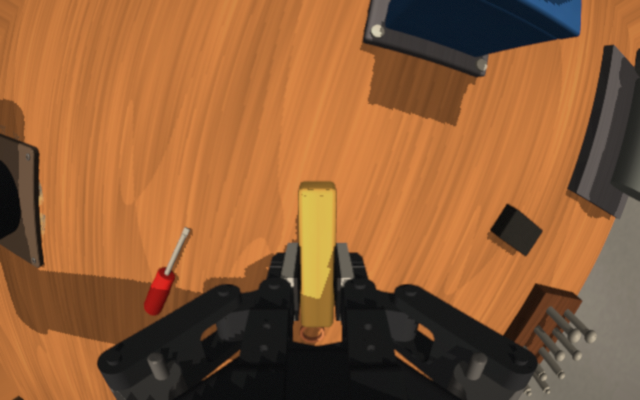

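Emit:
{"op": "carry_out", "data": {"steps": [-0.01,0.03,0,0,0,0.1,0,-0.02,0.06,0,0,0,0.2,0,-0.112,0.361,0.01,0.175,0.239,1.858,0,-0.112,0.361,0.01,0.175,0.239,1.858,0,-0.112,0.361,0.01,0.175,0.239,1.858,0,-0.112,0.361,0.01,0.175,0.239,1.858,0,-0.112,0.361,0.01,0.175,0.239,1.858,0,-0.112,0.361,0.01,0.175,0.239,1.858,0,-0.112,0.361,0.01,0.175,0.239,1.858,0,-0.112,0.361,0.01,0.175,0.239,1.858,0,-0.112,0.361,0.01,0.175,0.239,1.858,0,-0.112,0.361,0.01,0.175,0.239,1.858,0]}}

```text
clock: 32.23
position: [462.9, -226.5, 144.9]
tool_rot: [-0.071, 0.837, -0.538, 0.068]
force: [-0.2, 1.5, -2.6]
finger_gap: 0.185
```

Run:
```python
from h import *
trayplan(-4,84,70)
```

```text
at [ 462.94 -226.49  144.92] in tray [-1.29 82.92 96.54] force [-0.23  1.5  -2.64] gap 0.185 clk 32.23
  goal [ 467.18 -225.39  118.58]  shift [-0.0002, 0.0008, 0.0267] rot [0.059, 0.059, 0.417] rows 4
```

Emit:
{"op": "carry_out", "data": {"steps": [0,0.001,0,0.059,0.059,0.417,0,0,0.001,0,0.059,0.059,0.417,0,0,0.001,0.01,0.059,0.059,0.417,0,0,0.001,0.0267,0.059,0.059,0.417,0,0,0.001,0.0267,0.059,0.059,0.417,0,0,0.001,0.0267,0.059,0.059,0.417,0,0,0.001,0.0267,0.059,0.059,0.417,0]}}

```text
clock: 32.82
position: [468.5, -224.4, 120.8]
tool_rot: [-0.092, 0.706, -0.696, 0.093]
force: [0.8, -0.1, -2.2]
finger_gap: 0.189
```

Run:
```python
from h import *
cam("scene");trayplan(-4,84,24)
p=cam("wrist"); a=p["pixels"][:,:,::-1]
cv2.imwrite("pics/o6z.png",cv2.resize(a[100:340,150:450],None,fx=2.6,fy=2.4))
```

```text
at [ 469.03 -224.93  121.69] in tray [-1.41 84.46 72.52] force [ 0.57 -0.42 -1.87] gap 0.185 clk 32.87
  goal [ 479.09 -225.34   74.15]  shift [0.0003, 0.0027, 0.0485] rot [-0.003, -0.002, 0.012] rows 2
```

View pics/o6z.png

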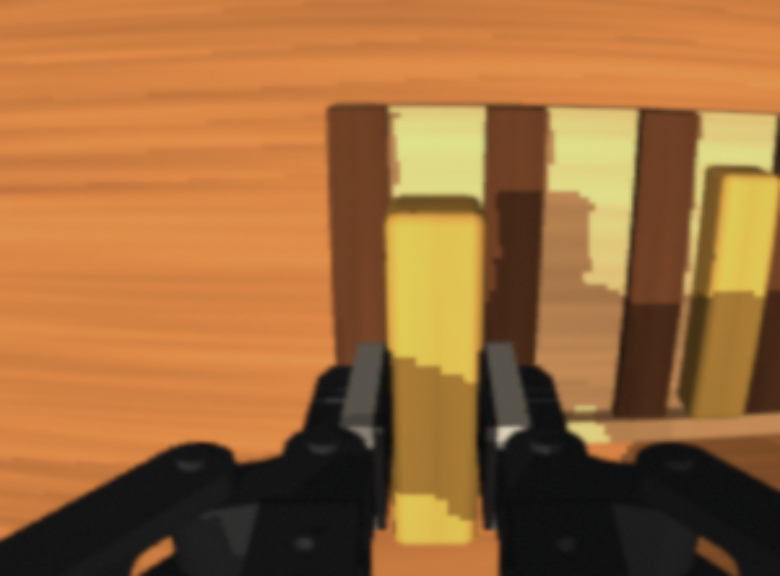

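Emit:
{"op": "carry_out", "data": {"steps": [0.0003,0.0027,0.02,-0.003,-0.002,0.012,0,0.0003,0.0027,0.038,-0.003,-0.002,0.012,0,0.0003,0.0027,0.0485,-0.003,-0.002,0.012,0,0.0003,0.0027,0.0485,-0.003,-0.002,0.012,0,0.0003,0.0027,0.0485,-0.003,-0.002,0.012,0,0.0003,0.0027,0.0485,-0.003,-0.002,0.012,0]}}

```text
clock: 33.42
position: [479.8, -225.8, 75.3]
tool_rot: [-0.093, 0.702, -0.7, 0.093]
force: [-0.7, -1.4, -2.4]
finger_gap: 0.186
```

Run:
```python
from h import *
cam("scene");trayplan(-4,84,9)
p=cam("wrist"); a=p["pixels"][:,:,::-1]
cv2.imwrite("pics/o7z.png",cv2.resize(a[100:340,150:450],None,fx=2.6,fy=2.4))
```

```text
at [ 479.9  -225.91   75.64] in tray [-2.84 83.43 25.23] force [ 0.09 -0.55 -1.4 ] gap 0.185 clk 33.47
  goal [ 482.97 -225.33   59.66]  shift [-0.0006, 0.0012, 0.0162] rot [-0.002, -0.002, -0.001] rows 1
```

View pics/o7z.png

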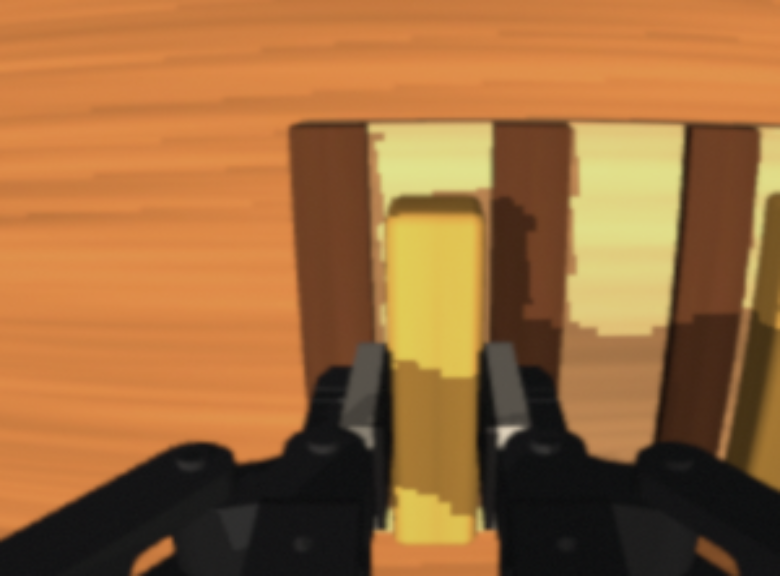

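Emit:
{"op": "carry_out", "data": {"steps": [-0.001,0.0012,0.003,-0.002,-0.002,0,0,-0.001,0.0012,0.008,-0.002,-0.002,0,0,-0.001,0.0012,0.012,-0.002,-0.002,0,0,-0.001,0.0012,0.0145,-0.002,-0.002,0,0,-0.001,0.0012,0.0155,-0.002,-0.002,0,0,-0.001,0.0012,0.0155,-0.002,-0.002,0,0]}}

```text
clock: 34.02
position: [481.5, -224.1, 60.1]
tool_rot: [-0.092, 0.703, -0.7, 0.089]
force: [-10.6, 2.7, 12.8]
finger_gap: 0.19
```

Run:
```python
from h import *
trayplan(-4,84,9)
p=cam("wrist"); a=p["pixels"][:,:,::-1]
cv2.imwrite("pics/o8z.png",cv2.resize(a[100:340,150:450],None,fx=2.6,fy=2.4))
```

```text
at [ 481.5  -224.06   60.14] in tray [-5.29 85.28  9.84] force [-10.56   2.69  12.8 ] gap 0.19 clk 34.02
  goal [ 482.97 -225.33   59.66]  shift [0.0013, -0.0013, 0.0008] rot [0.004, 0.004, 0.0] rows 1
```

View pics/o8z.png

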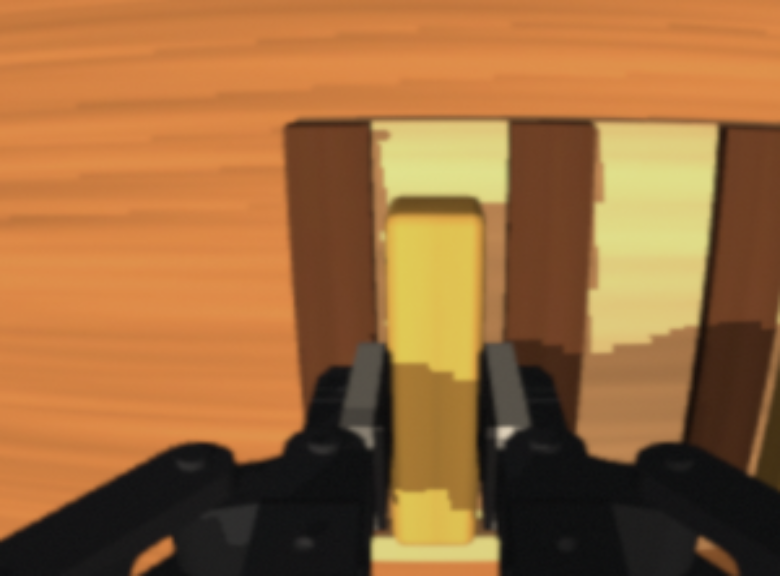

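Emit:
{"op": "carry_out", "data": {"steps": [0,-0.001,-0.001,0,0,0,0,0,-0.001,-0.001,0,0,0,0,0,-0.001,-0.001,0,0,0,0.45,0,-0.001,-0.001,0,0,0,0.45,0,-0.001,-0.001,0,0,0,0.45,0,-0.001,-0.001,0,0,0,0.45,0,0,-0.02,0,0,0,0.45,0,0,-0.05,0,0,0,0.45,0,0,-0.09,0,0,0,0.45,0,0,-0.13,0,0,0,0.45,0,0,-0.13,0,0,0,0.45]}}

```text
clock: 34.98
position: [451.5, -227.9, 194.0]
tool_rot: [-0.093, 0.702, -0.699, 0.099]
force: [1.1, -1.4, 1.1]
finger_gap: 0.45
```

Run:
```python
from bars import *
cam("side");p=cam("wrist","q1"); q=cam("scene","q1s"); d=cam("side","q1d")
im=p["pixels"][:,:,::-1].copy()
def tr(X):return TR.apply(np.array(X,float))+TT
# measure bar ends (top face z=18) by mask
for x in models.trace("bar1",p):
    m=x["region"]; uv=np.argwhere(m)[:,::-1]
    # intersect with plane z_tray=18
    n=TR.apply([0,0,1]); o=tr([0,0,18])
    W=[]
    for u in uv:
        c,v=ray(p,u); W.append(TR.inv().apply(c+v*((o-c)@n)/(v@n)-TT))
    W=np.array(W); e,V=np.linalg.eigh(np.cov(W[:,:2].T)); dd=V[:,1]
    print(round(x["conf"],2),"tray xy",W[:,:2].mean(0),"ang",np.arctan(dd[1]/dd[0]),"xrange",W[:,0].min(),W[:,0].max(),"y",np.percentile(W[:,1],[2,98]))
cv2.imwrite("pics/q1z.png",cv2.resize(im[90:290,150:470],None,fx=2.45,fy=2.45))
a=d["pixels"][:,:,::-1];cv2.imwrite("pics/q1dz.png",cv2.resize(a[140:230,370:490],None,fx=6,fy=6,interpolation=cv2.INTER_CUBIC))
```

```text
0.91 tray xy [-3.41  3.4 ] ang 0.009875929104324289 xrange -44.71104812190519 35.43587676104778 y [-6.65 13.36]
0.85 tray xy [ -2.54 -77.4 ] ang 0.015047860386165237 xrange -44.0933863483078 36.58157154931627 y [-90.15 -64.97]
```

View pics/q1z.png

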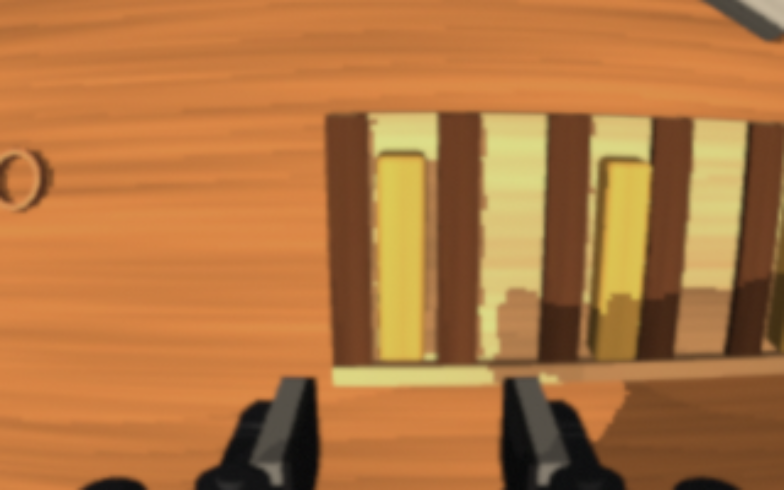

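View pics/q1dz.png

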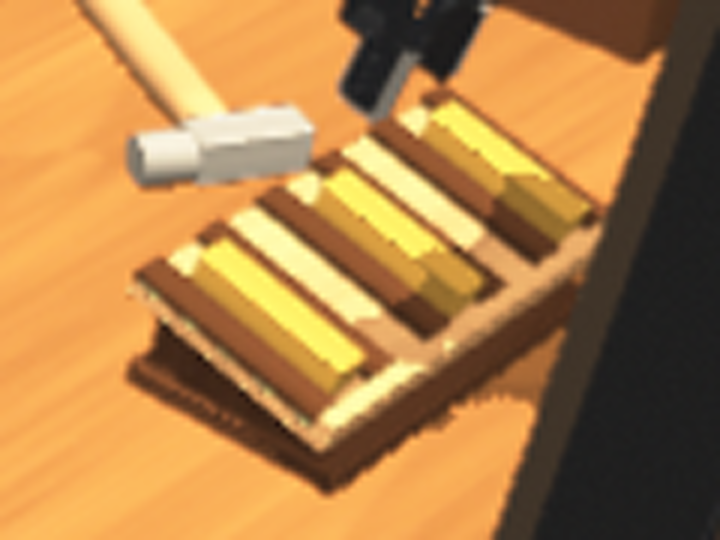

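View pics/q1s.png

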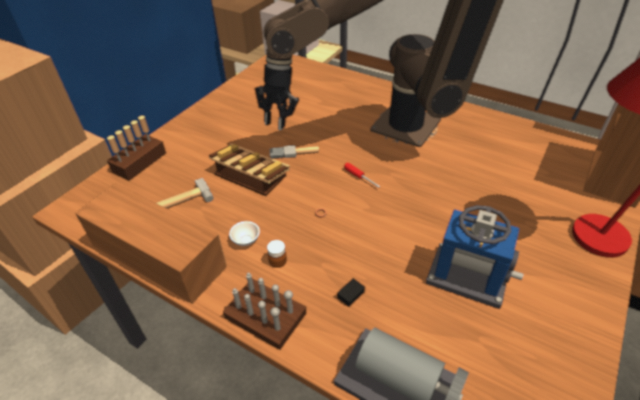

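Run:
```python
from h import *
plan((440,270,330),-0.6)
```

```text
at [ 447.93 -223.84  182.69] psi -1.5673601498426242 force [-0.12 -0.79 -0.05] gap 0.445 clk 35.23
  shift [-0.4945, -0.031, -0.1419] rot [-0.24, -0.121, -0.962] rows 13
```

Emit:
{"op": "carry_out", "data": {"steps": [-0.02,0,-0.03,0,0,0,0.45,-0.05,0,-0.05,0,0,-0.1,0.45,-0.494,-0.031,-0.142,-0.24,-0.121,-0.962,0.45,-0.494,-0.031,-0.142,-0.24,-0.121,-0.962,0.45,-0.494,-0.031,-0.142,-0.24,-0.121,-0.962,0.45,-0.494,-0.031,-0.142,-0.24,-0.121,-0.962,0.45,-0.494,-0.031,-0.142,-0.24,-0.121,-0.962,0.45,-0.494,-0.031,-0.142,-0.24,-0.121,-0.962,0.45,-0.494,-0.031,-0.142,-0.24,-0.121,-0.962,0.45,-0.494,-0.031,-0.142,-0.24,-0.121,-0.962,0.45,-0.494,-0.031,-0.142,-0.24,-0.121,-0.962,0.45,-0.494,-0.031,-0.142,-0.24,-0.121,-0.962,0.45]}}

```text
clock: 36.23
position: [439.2, 234.5, 320.6]
tool_rot: [0.002, 0.955, -0.295, -0.001]
force: [0.3, -0.6, 0.3]
finger_gap: 0.448
```

Emit:
{"op": "carry_out", "data": {"steps": [0,0,0,0,0,0,0.45,0,0,0,0,0,0,0.45,0,0,0,0,0,0,0.45,0,0,0,0,0,0,0.45]}}

```text
clock: 36.57
position: [439.7, 231.1, 320.9]
tool_rot: [0.002, 0.955, -0.296, -0.0]
force: [-0.2, 0.3, 0.6]
finger_gap: 0.448
```

Run:
```python
from h import *
p=cam("wrist","r1"); np.savez("r1.npz",K=p["K"],R=p["R"],t=p["t"]); im=p["pixels"][:,:,::-1]
for x in models.pinpoint("wheel",p): print(x,onz(p,x["position"],193))
for x in models.pinpoint("screw_seat",p): print(x,onz(p,x["position"],173))
u,v=models.pinpoint("wheel",p)[0]["position"];x0,y0=int(max(u-80,0)),int(max(v-60,0));print(x0,y0)
cv2.imwrite("pics/r1z.png",cv2.resize(im[y0:y0+130,x0:x0+170],None,fx=4.5,fy=4.5,interpolation=cv2.INTER_CUBIC))
```

```text
{'position': [479.3, 96.1], 'conf': 0.49} [629.08 218.   173.  ]Traceback (most recent call last):
  File "<stdin>", line 5, in <module>
IndexError: list index out of range
```

View pics/r1.png

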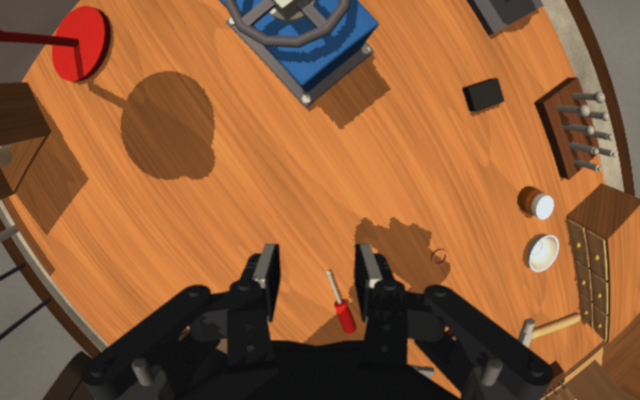

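Run:
```python
from h import *
plan((490,330,350),-0.6)
```

```text
at [440.15 230.97 322.32] psi -0.602624287366493 force [-0.38  0.31  0.2 ] gap 0.447 clk 36.77
  shift [-0.015, -0.1098, -0.0279] rot [0.001, -0.002, -0.003] rows 3
```

Emit:
{"op": "carry_out", "data": {"steps": [-0.005,-0.03,-0.028,0,0,0,0.45,-0.015,-0.11,-0.028,0,0,0,0.45,-0.015,-0.11,-0.028,0,0,0,0.45,-0.015,-0.11,-0.028,0,0,0,0.45,-0.015,-0.11,-0.028,0,0,0,0.45,-0.015,-0.11,-0.028,0,0,0,0.45,-0.015,-0.11,-0.028,0,0,0,0.45]}}

```text
clock: 37.35
position: [489.6, 330.2, 351.0]
tool_rot: [0.001, 0.955, -0.296, 0.001]
force: [0.2, 0.5, 0.2]
finger_gap: 0.455
```

Run:
```python
from h import *
cam("scene");p=cam("wrist","r2"); np.savez("r2.npz",K=p["K"],R=p["R"],t=p["t"]); im=p["pixels"][:,:,::-1]
c=proj(p,[523,398.6,193])[0];print(c)
for x in models.pinpoint("wheel",p): print(x,onz(p,x["position"],193))
x0,y0=int(max(c[0]-80,0)),int(max(c[1]-60,0));print(x0,y0)
cv2.imwrite("pics/r2z.png",cv2.resize(im[y0:y0+130,x0:x0+170],None,fx=4.5,fy=4.5,interpolation=cv2.INTER_CUBIC))
```

```text
[305.85 108.58]
{'position': [302.5, 109.3], 'conf': 0.78} [519.96 399.87 193.  ]
225 48
```

View pics/r2z.png

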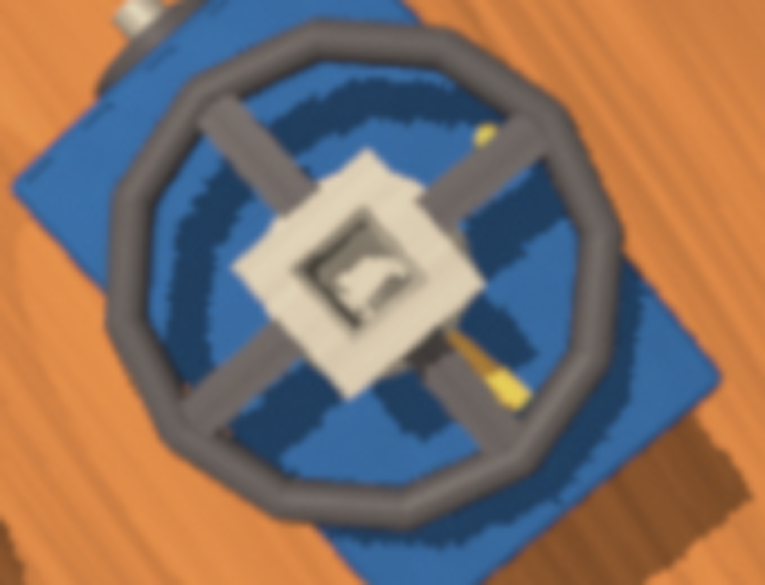

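Run:
```python
from h import *
f=np.load("r2.npz");p=dict(K=f["K"],R=f["R"],t=f["t"],name="wrist")
z=lambda u:np.array(u)/4.5+[225,48]
for zz in(213,):
    W=np.array([onz(p,z(u),zz)[:2] for u in[(368,150),(485,285),(350,398),(235,268)]]);e=np.roll(W,-1,0)-W
    print(W.mean(0),np.linalg.norm(e,axis=1),np.arctan2(e[:,1],e[:,0]))
a=onz(p,z((517,400)),168)[:2];d=a-[522.9,398.7];print("pointer tip",a,np.linalg.norm(d),np.arctan2(d[1],d[0]))
rim=np.array([onz(p,z(u),193)[:2] for u in[(105,270),(620,235),(320,20),(400,528),(175,130),(560,110),(170,430),(535,470)]])
s=np.linalg.lstsq(np.c_[2*rim,np.ones(8)],(rim**2).sum(1),rcond=None)[0];print("rim c",s[:2],2*np.sqrt(s[2]+s[:2]@s[:2]))
b=np.array([[x["position"] for x in models.pinpoint("bar1",q)][:4] for q in[cam("side")]]);print(b)
```

```text
[522.55 398.42] [35.88 35.48 35.23 35.57] [-1.47 -3.04  1.68  0.12]
pointer tip [534.82 354.19] 46.07367094461688 -1.3091062985010522
rim c [523.2  397.51] 110.63289909461137
[[[457.  167.2]
  [416.2 191.6]
  [437.8 182.2]
  [328.6 185.3]]]
```

Run:
```python
from h import *
d=cam("side");a=d["pixels"][:,:,::-1];cv2.imwrite("pics/s1.png",cv2.resize(a[120:300,150:490],None,fx=2.3,fy=2.3,interpolation=cv2.INTER_CUBIC))
```

```text
(no output)
```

View pics/s1.png

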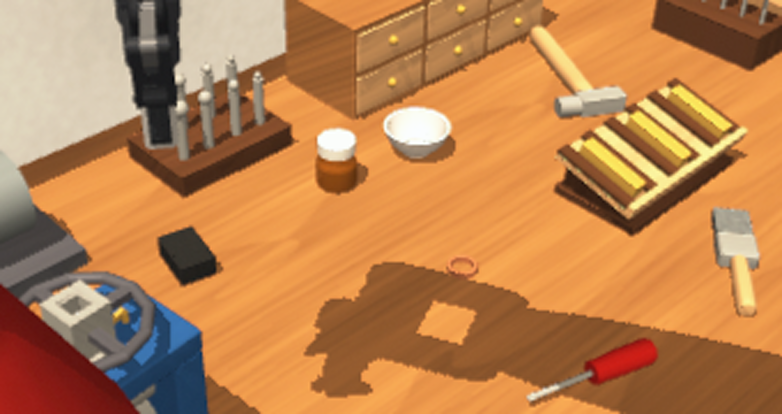

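The side view shows all three bars in their lanes, the wheel on the mill, and the jar, bowl, ring and soldering block still in place.

```bash
python3 -c "
from h import *
print(job.job_done()); print(monitor.sense()['clock'])"
```

```text
the job is handed in; nothing more can be done
None
the job is handed in; nothing more can be done
```

The handwheel is on the shaft and turned to the clockwise stop. All three bars present are in the feed rest, in the two outer lanes and the middle one. I handed the job in at about 38 s of the 210 s; no verdict is reported.

**Wheel:**
- It was pressed home: the hub underside came out about 172.9 mm above the bench, against the collar at 173 mm, and pressing further only raised the force.
- I turned it until the torque rose to 0.43 N m. In the last wrist picture the pointer was at about -1.31 rad; I had worked out the stop to be near -1.29 rad.
- The hub centre is within about 1 mm of the shaft axis.

**Bars:** Wrist and side pictures show each bar flat on its lane floor, parallel to the lane and just above the lip. The two I could measure had their centres about 3 mm below mid-slope. The network missed the bar in the near outer lane (y = +84 mm), so I judged that one only by eye.

**Checks that disagreed:**
- My first fit of the feed rest was about 2 to 3 mm off. I corrected it from a closer picture before the first placement.
- The side-to-side centres measured for the two bars were a few millimetres off the lane centres. I put that down to the side faces being counted in the outline; the pictures show the bars between the ribs.

The jar, bowl, ring and soldering block were not touched, and the arm ended clear of everything.

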